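# Stamp the top card of the label pad

### The job

Take the self-inking stamp by its handle from its wooden coaster and stamp the top card of the pad in the bamboo tray: in the middle, square with the card, pressed down upright through the spring until the rubber plate bears on the card with a firm, even but not hard pressure, held there a moment without sliding, then lifted straight off. Stand the stamp upright back on its coaster, gently and without printing on it, let go, and leave the mugs, the dispenser and the bamboo box alone.

Things in the scene. Friction and masses are not known exactly. Their poses are not given: they have to be found in the camera images.
- stamp_grip (a point): Grip point of the self-inking stamp standing on the coaster: centre of its grey handle, a rounded block 52 mm long (x), 30 mm wide (y), 48 mm high; grip it across the 30 mm. The handle reaches from 22 mm below to 26 mm above this point, its straight sides to 14 mm above. The stamp is 78 mm high and weighs 0.11 to 0.18 kg; a half turn about z (up) changes nothing.
- stamp_foot (a point): Centre of the underside of the stamp's black foot frame (60 x 36 mm, 8 mm high), which stands on the card; 52 mm straight below the grip point, axes alike. The handle slides down over this frame against a spring, moving from about 2 N and down 12 mm at about 7 N; it springs back when let up.
- stamp_die: Rubber printing plate, 44 x 18 mm, inside the foot frame; origin mid-face, 12 mm above the foot's underside until the handle is pressed 12 mm down and it meets the card. From there its foam backing makes the force climb about 8 N per mm. A push of 15 to 19 N in all on the handle, beyond the stamp's weight, prints well; less is faint, over 21 N too hard.
- card_tray: Fixed bamboo tray, 112 x 78 mm, floor 6 mm thick, rim 10 mm high; origin at the centre of its underside, x along its long side, z up. It holds the pad of cards.
- card_middle (a point): Middle of the pad of blank brown cards (96 x 62 mm, long side along x, square with the tray), on the tray floor under it, 6 mm above the tray's underside. The top card lies 4 to 22 mm above this point, as cards have been used: feel for it. The stamp belongs in the middle, long side along long side.
- coaster: Fixed round wooden coaster, 100 mm across, 5 mm thick, the stamp's place; origin at the centre of its underside, z up.
- mug_a: Brown ceramic mug, 82 mm across, 95 mm high, handle on its own +y side; a bystander. Origin under its centre.
- mug_b: Another such mug; a bystander. Origin under its centre.
- dispenser: Push dispenser of clear plastic, 76 mm across, 154 mm high, spout to its own +x; a bystander. Origin under its centre.
- bamboo_box: Lidded bamboo box closed by a small brass hook, 119 x 174 mm, 77 mm high; a bystander. Origin under its centre.
Things that resemble listed ones, but are neither listed nor needed, are in the scene too. Of the things like the part that bears stamp_grip, leave any that is orange; of the rest the larger one is meant.

How it is judged:
On the way, in this order (a step that is already met when the one before it is completed fails the run):
1. the rubber plate bears on the middle of the top card with 6 to 13 N, square (within 0.1 rad), upright and within 6 mm of the card's centre, for 0.4 s (contact force between stamp_die and card_tray between 6 and 13 N and horizontal distance between stamp_foot and card_middle below 0.006 m and angle between the x axis of stamp_foot and the x axis of card_tray, either way round below 0.1 rad and angle between stamp_foot's own z axis and vertical below 0.06 rad), for 0.4 s.
2. the stamp is lifted straight off the card (its foot 45 mm above the tray's underside, within 20 mm of the card's centre) (z of stamp_foot in the frame of card_tray above 0.045 m and horizontal distance between stamp_foot and card_middle below 0.02 m and contact force between stamp and card_tray below 0.1 N), for 0.05 s.
At the end, for the whole second after the job is handed in: The stamp stands upright (within 0.08 rad), at rest and released, on its coaster, its foot's centre within 18 mm of the coaster's centre (horizontal distance between stamp_foot and coaster below 0.018 m and z of stamp_foot in the frame of coaster between 0.002 and 0.009 m and angle between stamp_foot's own z axis and vertical below 0.08 rad and contact force between stamp and coaster above 0.3 N and linear speed of stamp below 0.02 m/s and contact force between stamp and the fingers below 0.05 N); the robot touches nothing.
It fails at once if the plate is pressed on the card with more than 16 N (contact force between stamp_die and card_tray above 16 N).
It fails at once if while the plate bears on the card the stamp is more than 8 mm off the middle, more than 0.14 rad askew, tilted more than 0.08 rad or sliding faster than 15 mm/s (contact force between stamp_die and card_tray above 1 N and (horizontal distance between stamp_foot and card_middle above 0.008 m or angle between the x axis of stamp_foot and the x axis of card_tray, either way round above 0.14 rad or angle between stamp_foot's own z axis and vertical above 0.08 rad or linear speed of stamp above 0.015 m/s)).
It fails at once if the stamp prints on its coaster (contact force between stamp_die and coaster above 0.5 N).
It fails at once if the stamp is dropped or knocked: moving faster than 0.35 m/s while not held (contact force between stamp and the fingers below 0.05 N and linear speed of stamp above 0.35 m/s).
It fails at once if a mug, the dispenser or the bamboo box is pushed more than 15 mm or tipped (distance of any of mug_a, mug_b, dispenser, bamboo_box from where it was at the start of the episode above 0.015 m or angle between any of mug_a, mug_b, dispenser, bamboo_box's own z axis and vertical above 0.2 rad).
It also fails if it takes over 58 s, if anything falls off the work surface, if the arm or the gripper's body presses on something with over 40 N, if the wrist force passes 120 N, or if a joint passes its speed limit or range.

### The arm

A 6-joint arm with a two-finger parallel gripper is mounted at the origin on the work surface. World frame = base frame: x ahead of the robot, y to its left, z up, the work surface at z = 0. Lengths are in m, angles in rad, forces in N, time in s.
With the tool pointing down it reaches from about 0.275 to 0.725 m from the base axis. Payload 5.6 kg.
Tool frame: the origin (TCP) lies between the finger pads; the fingertips stand 19 mm ahead of it and the grasp point (between the pads) is the TCP; x points along the fingers, z is the direction in which the jaws open and shut, and the axes are right-handed (so a half turn about x gives the same grasp; the last joint's range is limited). The gripper opens to 85 mm and grips with 20 to 120 N. Pads are 22 mm wide; open, the fingers measure 114 mm over their backs; the gripper's body (76 mm by 85 mm) begins 54 mm behind the grasp point. The pads swing forward as they close: fully open they stand 13 mm farther back than shut.
Start: joints at [0.285, 0.255, 0.108, 0, -1.424, -0.285], TCP at [0.55, 0, 0.25] pointing down, gripper open.
Joint ranges: [-2.95, 2.95], [-1.21, 1.97], [-1.09, 1.5], [-2.87, 1.71], [-2.94, -0.07], [-3.05, 3.05]. Speed limits (rad/s): [2.57, 2.57, 3.14, 3.14, 3.14, 3.14].

### API

Orientations are given as a rotation vector (axis times angle).
In Python, from station import bot gives the robot as it stands.
- The arm moves only by the tool servo_tool, never from a script. Its argument "plan" is a list of rows, each an object of numbers: "x", "y", "z": the shift along the tool's x, y, z in m; "rx", "ry", "rz": the turn, a rotation vector about the tool's x, y, z in degrees; "hand": the closure, from -1 (fully open) to 1 (shut). A call has 1 to 8 rows; each row is the pose to reach, as a shift and turn from the pose commanded when the call began, along the tool's axes at that moment; what a row does not reach only later rows make up. A row lasts 1/8 s, in which the tool goes at most 62.5 mm and 10.7 degrees, less where a joint would pass 70% of its speed; a pose out of reach is approached as far as the arm can. A call with a gripper value outside its range is refused whole. The fingers move at their own pace and stop on an object; "force" is the grip in N (left out, the last holds). Time passes only in rows, so rows that repeat a pose let the fingers close. It gives the time, the measured TCP pose, the force and the opening at its end, in the units of the state.
- bot.state(): the state, without advancing time (a new reading comes with each control period).
- bot.grab_frame(name): name is "scene" or "side" or "wrist"; returns the picture (384x512x3 uint8, blue, green, red); there is no depth.
- bot.calibration(name): a dict with "vfov" (degrees; the focal length in pixels is half the picture's height over the tangent of half this angle, whatever the lens; pixels are square), "cx", "cy" (the principal point, pixels), "eye" and "rotation" of the camera in the world; the wrist camera has in their place "mount" (4x4, takes a point from camera to tool coordinates, whose origin is the TCP and whose axes are the tool frame's). Camera axes: x right, y up, looking along -z (the intrinsics and any distortion apply to the point x, -y, -z); pixel columns grow to the right and rows downward; lengths in m; the calibration is good to about 2 mm. A picture is of the moment at which its call begins: read the wrist's pose just before it. calibration takes no time and is no camera call.
- bot.sign_off(): hands the job in, once; it reports no verdict.
Trained networks look in the newest picture that a camera, given by its name, has taken for a name from the list of things; names that differ only in an ending like _2 or _b are one class to them, and where a whole thing is asked for, a point or a joint stands for the part that bears it (a point fixed in the world has none). Each returns a list of dicts, best first, with "score" (0 to 1); they miss things now and then, are a little off and sometimes report something else, mostly with a low value. They report only what shows in the picture. A call takes as long as a camera call. They do not tell look-alikes from the thing itself.
- bot.silhouettes(thing, camera): "region" (384x512 bool, what is visible of it) and "extent" ([left, top, right, bottom] in pixels, round what is visible of it).
- bot.mark_of(thing, camera): "pixel" ([column, row] in pixels: a listed point, or the origin of a listed thing).
The state is a dict: "clock": time; "joint_pos": joint angles; "qd": joint speeds; "tau": joint torques, N m; "tcp_pos": TCP position; "eef_rot": TCP orientation; "contact_force": force on the tool from outside, world axes, zero at the start; "moment": the same for the moment, N m; "finger_gap": finger opening in m.
Only numpy, scipy, OpenCV 4.12 (cv2) and the standard library are available. Lean on these libraries where they do the work, as an engineer would, in place of code of your own. Each camera call takes 0.05 s, during which the arm holds its last target.

## Working session

There is one attempt and no reset: what is moved stays moved. The work goes in short steps, Python scripts to look and compute and a tool call to move; the robot and the scene stay as the last step left them, time stands still between calls to the robot, and variables do not carry over. Pictures are saved under pics/ and viewed, and the job is handed in when it is done.

Besides the shell and the picture viewer there is one more tool, called after ">>>" as name(argument=value, ...) on one line, values as JSON. servo_tool: Moves the arm, as the interface text tells. Its arguments: {"type":"object","properties":{"plan":{"type":"array","items":{"type":"object","properties":{"x":{"type":"number"},"y":{"type":"number"},"z":{"type":"number"},"rx":{"type":"number"},"ry":{"type":"number"},"rz":{"type":"number"},"hand":{"type":"number"}}}},"force":{"type":"number"}},"required":["plan"]}

```bash
mkdir -p pics; ls; cat > h.py <<'E'
import numpy as np, cv2
from scipy.spatial.transform import Rotation as R
from station import bot
np.set_printoptions(precision=4,suppress=True)
def K(c):
    f=192/np.tan(np.radians(c['vfov'])/2); return f,c['cx'],c['cy']
E
python3 - <<'E'
from h import *
for n in ['scene','side','wrist']:
    im=bot.grab_frame(n); cv2.imwrite(f'pics/{n}0.png',im); print(n,bot.calibration(n))
print(bot.state())
E
```

```text
pics
scene {'vfov': 44.95167235209756, 'cx': 260.2472481199028, 'cy': 188.02300275189154, 'eye': array([1.3334, 0.1823, 1.4025]), 'rotation': array([0.4342, 0.4769, 1.619 ])}
side {'vfov': 57.33949604007351, 'cx': 256.69398008203024, 'cy': 196.26217190207066, 'eye': array([0.1927, 0.8342, 0.735 ]), 'rotation': array([ 0.2202, -1.1526, -2.5162])}
wrist {'vfov': 60.305190792073205, 'cx': 256.76731032761853, 'cy': 189.07677085027706, 'mount': array([[-0.0002,  0.3291, -0.9443, -0.1233],
       [ 0.0011,  0.9443,  0.3291,  0.0834],
       [ 1.    , -0.001 , -0.0005,  0.0008],
       [ 0.    ,  0.    ,  0.    ,  1.    ]])}
{'clock': 0.15, 'joint_pos': array([ 0.2846,  0.2556,  0.1073, -0.0003, -1.4239, -0.2846]), 'qd': array([ 0.0021, -0.0025,  0.0061,  0.0027,  0.0008,  0.0004]), 'tau': array([ -0.0011, -38.6943,  23.8082,   5.3667,  -0.0046,   0.    ]), 'tcp_pos': array([0.5497, 0.0001, 0.2496]), 'eef_rot': array([ 2.2198, -0.0001, -2.223 ]), 'contact_force': array([-1.1654,  1.4625,  0.1992]), 'moment': array([ 0.0001, -0.0199,  0.0194]), 'finger_gap': 0.08576791052129346}
```

View pics/scene0.png

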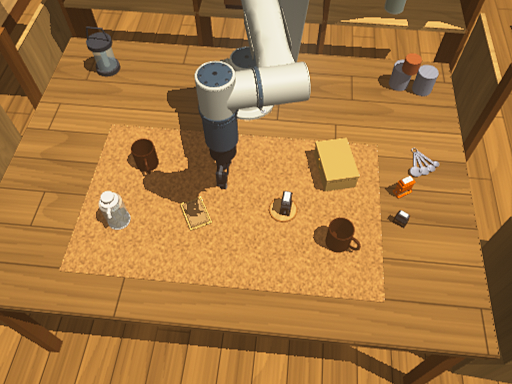

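View pics/side0.png

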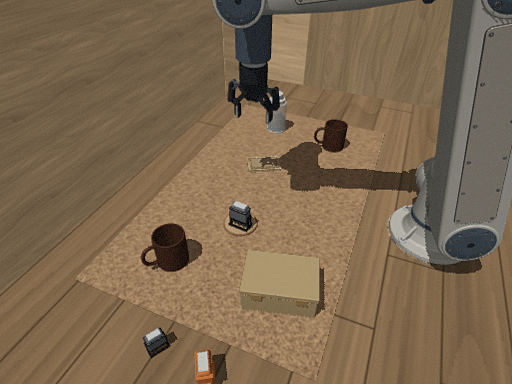

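View pics/wrist0.png

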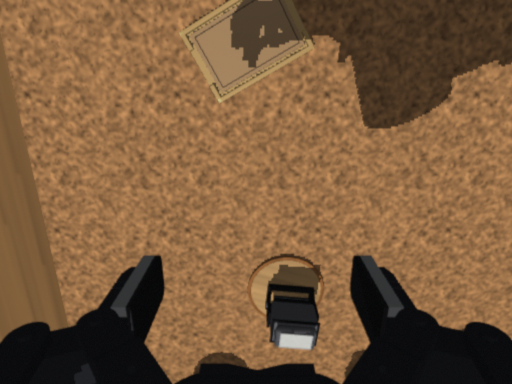

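Scene: stamp on its coaster at about (285,203), tray at (196,213), and decoy stamps at (404,186) (orange) and (401,217) (small). The wrist view shows the tray at (247,45) and the stamp at (293,310).

```bash
cat >> h.py <<'E'
def cam(n,st=None):
    c=bot.calibration(n); f,cx,cy=K(c)
    if 'mount' in c:
        T=np.eye(4);T[:3,:3]=R.from_rotvec(st['eef_rot']).as_matrix();T[:3,3]=st['tcp_pos']
        M=T@c['mount']; return f,cx,cy,M[:3,3],M[:3,:3]
    return f,cx,cy,np.array(c['eye']),R.from_rotvec(c['rotation']).as_matrix()
def ray(C,p):
    f,cx,cy,e,Rm=C; d=Rm@np.array([(p[0]-cx)/f,-(p[1]-cy)/f,-1]); return e,d
def atz(C,p,z):
    e,d=ray(C,p); return e+d*(z-e[2])/d[2]
def proj(C,P):
    f,cx,cy,e,Rm=C; q=(np.atleast_2d(P)-e)@Rm; return np.c_[cx+f*q[:,0]/-q[:,2], cy-f*q[:,1]/-q[:,2]]
def tri(rs):
    A=np.zeros((3,3));b=np.zeros(3)
    for e,d in rs:
        d=d/np.linalg.norm(d);P=np.eye(3)-np.outer(d,d);A+=P;b+=P@e
    return np.linalg.solve(A,b)
E
python3 - <<'E'
from h import *
st=bot.state()
import pickle
out={}
for n in ['wrist','side','scene']:
    im=bot.grab_frame(n)
    C=cam(n,st)
    for t,z in [('stamp_grip',.057),('stamp_foot',.005),('card_tray',0),('card_middle',.006),('coaster',0)]:
        for m in bot.mark_of(t,n)[:3]:
            print(n,t,round(m['score'],2),np.array(m['pixel']),atz(C,m['pixel'],z))
print(bot.state()['clock'])
E
```

```text
wrist stamp_grip 0.94 [293.6 320. ] [0.5049 0.1896 0.057 ]
wrist stamp_foot 0.79 [286.7 295.6] [0.5083 0.1947 0.005 ]
wrist card_tray 0.73 [245.6  38. ] [ 0.56   -0.1182  0.    ]
wrist card_middle 0.98 [245.5  42.1] [ 0.5599 -0.1139  0.006 ]
wrist coaster 0.85 [287.7 290.4] [0.5067 0.1902 0.    ]
side stamp_grip 0.73 [202.8 366.5] [0.3934 0.6031 0.057 ]
side stamp_grip 0.72 [239.4 209.2] [0.5135 0.1808 0.057 ]
side stamp_grip 0.67 [154.9 336.4] [0.5114 0.5887 0.057 ]
side stamp_foot 0.8 [202.5 378.8] [0.3976 0.6065 0.005 ]
side stamp_foot 0.61 [157.3 347.5] [0.5167 0.5884 0.005 ]
side stamp_foot 0.57 [240.7 226.6] [0.5037 0.1959 0.005 ]
side card_tray 0.91 [263.9 164. ] [ 0.56  -0.124  0.   ]
side card_tray 0.35 [171.1 258.8] [0.6252 0.3718 0.    ]
side card_middle 0.78 [264.7 161.2] [ 0.5608 -0.1332  0.006 ]
side coaster 0.52 [241.1 222.4] [0.5119 0.1755 0.    ]
scene stamp_grip 0.75 [403.7 182.2] [0.3934 0.5934 0.057 ]
scene stamp_grip 0.72 [286.  200.5] [0.5085 0.1905 0.057 ]
scene stamp_grip 0.68 [401.9 216.1] [0.5309 0.5781 0.057 ]
scene stamp_foot 0.73 [401.9 220.9] [0.519  0.5922 0.005 ]
scene stamp_foot 0.7 [403.5 191.2] [0.3962 0.6059 0.005 ]
scene stamp_foot 0.52 [285.7 208.5] [0.5094 0.192  0.005 ]
scene card_tray 0.91 [197.5 215.7] [ 0.5656 -0.1101  0.    ]
scene card_middle 0.88 [193.9 209.5] [ 0.5456 -0.1255  0.006 ]
scene coaster 0.75 [288.5 205.3] [0.4924 0.201  0.    ]
1.05
```

>>> servo_tool(plan=[{"y": 0.05},{"y": 0.1},{"y": 0.13},{"y": 0.13},{"y": 0.13}])

```text
invalid input at $.plan[0]: expected keys x, y, z, rx, ry, rz, hand
```

```bash
python3 - <<'E'
from h import *
st=bot.state(); im=bot.grab_frame('wrist'); cv2.imwrite('pics/w1.png',im)
C=cam('wrist',st); np.save('w1.npy',np.array([st['tcp_pos'],st['eef_rot']]))
print(st['tcp_pos'],np.abs(st['qd']).max())
for t,z in [('card_tray',0.008),('card_middle',0.015)]:
    for s in bot.silhouettes(t,'wrist')[:2]:
        m=s['region'].astype(np.uint8); print(t,s['score'],s['extent'],m.sum()); 
        cs=max(cv2.findContours(m,0,2)[0],key=cv2.contourArea)[:,0,:]
        W=np.array([atz(C,p,z)[:2] for p in cs])*1000
        print(cv2.minAreaRect(W.astype(np.float32)))
    for m in bot.mark_of(t,'wrist'): print(t,m, [atz(C,m['pixel'],z) for z in (0,.006)])
E
```

```text
[0.55   0.     0.2503] 0.0010233871853166203
card_tray 0.75 [180.5, 0.0, 317.0, 105.3] 8638
((558.4735107421875, -115.31876373291016), (113.8788070678711, 80.1296157836914), 29.381650924682617)
card_tray 0.44 [270.7, 294.7, 311.1, 304.5] 198
((503.1956787109375, 199.2823028564453), (9.65038013458252, 48.139625549316406), 87.08595275878906)
card_tray {'pixel': [248.4, 38.2], 'score': 0.96} [array([ 0.5577, -0.1182,  0.    ]), array([ 0.5576, -0.1176,  0.006 ])]
card_middle 0.79 [181.6, 0.6, 314.9, 104.9] 8478
((558.4893188476562, -114.73072052001953), (110.7770004272461, 77.41777038574219), 29.13620948791504)
card_middle {'pixel': [248.5, 37.8], 'score': 0.73} [array([ 0.5576, -0.1185,  0.    ]), array([ 0.5575, -0.118 ,  0.006 ])]
```

View pics/w1.png

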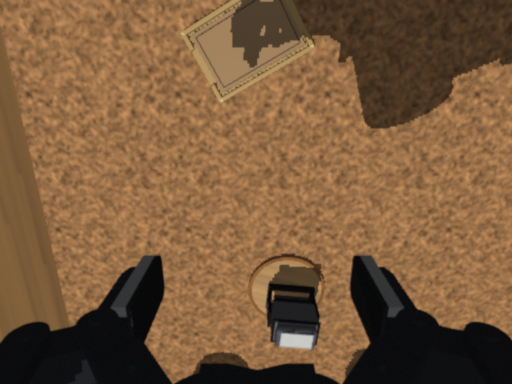

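>>> servo_tool(plan=[{"y": -0.06,"z": 0.02},{"y": -0.12,"z": 0.04},{"y": -0.18,"z": 0.045},{"y": -0.24,"z": 0.045},{"y": -0.26,"z": 0.045},{"y": -0.26,"z": 0.045},{"y": -0.26,"z": 0.045}])

```text
invalid input at $.plan[0]: expected keys x, y, z, rx, ry, rz, hand
```

```bash
python3 - <<'E'
from h import *
st=bot.state(); im=bot.grab_frame('wrist'); cv2.imwrite('pics/w2.png',im)
C=cam('wrist',st); np.save('w2.npy',np.array([st['tcp_pos'],st['eef_rot']]))
print(st['clock'],st['tcp_pos'],np.abs(st['qd']).max())
for t in ['stamp_grip','stamp_foot','coaster']:
    for m in bot.mark_of(t,'wrist'): print(t,m, atz(C,m['pixel'],{'stamp_grip':.057,'stamp_foot':.005,'coaster':0}[t]))
for t,z in [('coaster',0.005),('stamp_grip',0.083)]:
    for s in bot.silhouettes(t,'wrist')[:2]:
        m=s['region'].astype(np.uint8); print(t,s['score'],s['extent'],m.sum())
        cv2.imwrite(f'pics/m_{t}.png',m*255)
E
```

```text
1.3 [0.55   0.     0.2503] 0.0007414234271270874
stamp_grip {'pixel': [295.6, 322.5], 'score': 0.68} [0.5029 0.1938 0.057 ]
stamp_grip {'pixel': [249.6, 39.5], 'score': 0.19} [ 0.5554 -0.1118  0.057 ]
stamp_foot {'pixel': [288.7, 299.5], 'score': 0.95} [0.5061 0.2014 0.005 ]
coaster 0.68 [249.5, 254.2, 325.5, 315.5] 2478
stamp_grip 0.67 [269.3, 291.5, 320.8, 349.9] 2357
stamp_grip 0.24 [181.1, 0.0, 314.0, 104.0] 8614
```

View pics/w2.png

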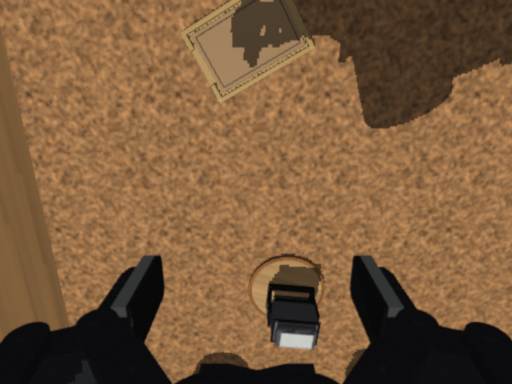

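The moves were refused because every key is required, so nothing has moved. The picture still gives the tray at about (0.558,-0.116). I'll repeat the moves with full rows.

>>> servo_tool(plan=[{"x": 0,"y": 0.05,"z": 0,"rx": 0,"ry": 0,"rz": 0,"hand": -1},{"x": 0,"y": 0.1,"z": 0,"rx": 0,"ry": 0,"rz": 0,"hand": -1},{"x": 0,"y": 0.13,"z": 0,"rx": 0,"ry": 0,"rz": 0,"hand": -1},{"x": 0,"y": 0.13,"z": 0,"rx": 0,"ry": 0,"rz": 0,"hand": -1},{"x": 0,"y": 0.13,"z": 0,"rx": 0,"ry": 0,"rz": 0,"hand": -1}])

```text
clock: 2.22
tcp_pos: [0.55, -0.1296, 0.2502]
eef_rot: [-2.221, -0.0, 2.221]
contact_force: [0.3, 0.3, 0.3]
finger_gap: 0.0854
```

```bash
python3 - <<'E'
from h import *
st=bot.state(); im=bot.grab_frame('wrist'); cv2.imwrite('pics/w3.png',im)
C=cam('wrist',st); np.save('w3.npy',np.array([st['tcp_pos'],st['eef_rot']]))
print(st['clock'],st['tcp_pos'],np.abs(st['qd']).max())
for t,z in [('card_tray',0.010)]:
    for s in bot.silhouettes(t,'wrist')[:1]:
        m=s['region'].astype(np.uint8); print(t,s['score'],s['extent'],m.sum()); 
        cs=max(cv2.findContours(m,0,2)[0],key=cv2.contourArea)[:,0,:]
        W=np.array([atz(C,p,z)[:2] for p in cs])*1000
        print(cv2.minAreaRect(W.astype(np.float32)))
for t in ('card_tray','card_middle'):
    for m in bot.mark_of(t,'wrist'): print(t,m, [atz(C,m['pixel'],z) for z in (0,.006)])
E
```

```text
2.225 [ 0.55   -0.1296  0.2502] 0.01613095802899548
card_tray 0.58 [188.8, 108.5, 308.6, 215.9] 6719
((558.6533813476562, -114.87576293945312), (113.38870239257812, 80.29631042480469), 29.19255828857422)
card_tray {'pixel': [243.6, 159.0], 'score': 0.79} [array([ 0.5643, -0.1197,  0.    ]), array([ 0.564 , -0.1212,  0.006 ])]
card_middle {'pixel': [249.8, 164.3], 'score': 0.96} [array([ 0.5571, -0.1134,  0.    ]), array([ 0.557, -0.115,  0.006])]
```

View pics/w3.png

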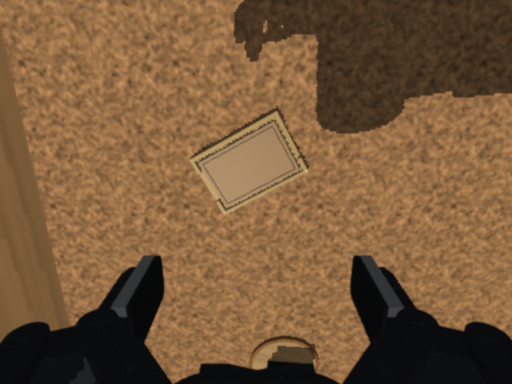

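>>> servo_tool(plan=[{"x": 0,"y": -0.06,"z": 0.02,"rx": 0,"ry": 0,"rz": 0,"hand": -1},{"x": 0,"y": -0.12,"z": 0.04,"rx": 0,"ry": 0,"rz": 0,"hand": -1},{"x": 0,"y": -0.18,"z": 0.045,"rx": 0,"ry": 0,"rz": 0,"hand": -1},{"x": 0,"y": -0.24,"z": 0.045,"rx": 0,"ry": 0,"rz": 0,"hand": -1},{"x": 0,"y": -0.28,"z": 0.045,"rx": 0,"ry": 0,"rz": 0,"hand": -1},{"x": 0,"y": -0.28,"z": 0.045,"rx": 0,"ry": 0,"rz": 0,"hand": -1},{"x": 0,"y": -0.28,"z": 0.045,"rx": 0,"ry": 0,"rz": 0,"hand": -1}])

```text
clock: 3.3
tcp_pos: [0.5048, 0.1503, 0.2503]
eef_rot: [2.221, 0.001, -2.221]
contact_force: [-0.5, -0.4, -0.7]
finger_gap: 0.0855
```

```bash
python3 - <<'E'
from h import *
st=bot.state(); im=bot.grab_frame('wrist'); cv2.imwrite('pics/w4.png',im)
C=cam('wrist',st); np.save('w4.npy',np.array([st['tcp_pos'],st['eef_rot']]))
print(st['clock'],st['tcp_pos'],np.abs(st['qd']).max())
for t in ['stamp_grip','stamp_foot','coaster']:
    for m in bot.mark_of(t,'wrist'): print(t,m, atz(C,m['pixel'],{'stamp_grip':.057,'stamp_foot':.005,'coaster':0}[t]))
for t,z in [('coaster',0.005),('stamp_grip',0.083)]:
    for s in bot.silhouettes(t,'wrist')[:2]:
        m=s['region'].astype(np.uint8); print(t,s['score'],s['extent'],m.sum())
        cv2.imwrite(f'pics/m_{t}.png',m*255)
cv2.imwrite('pics/w4z.png',cv2.resize(im[100:350,150:400],None,fx=2.4,fy=2.4,interpolation=cv2.INTER_CUBIC))
E
```

```text
3.3 [0.5048 0.1503 0.2503] 0.02506374656875618
stamp_grip {'pixel': [255.8, 202.7], 'score': 0.62} [0.5047 0.1921 0.057 ]
stamp_foot {'pixel': [255.3, 186.4], 'score': 0.79} [0.5054 0.192  0.005 ]
coaster {'pixel': [256.0, 180.0], 'score': 0.75} [0.5046 0.1857 0.    ]
coaster 0.87 [209.9, 141.0, 294.0, 210.4] 3391
stamp_grip 0.56 [229.0, 181.3, 284.8, 228.2] 2201
```

View pics/w4.png

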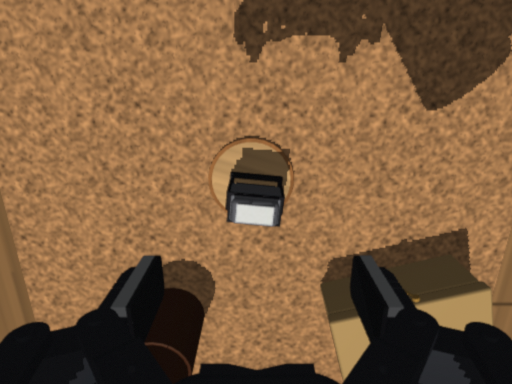

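View pics/w4z.png

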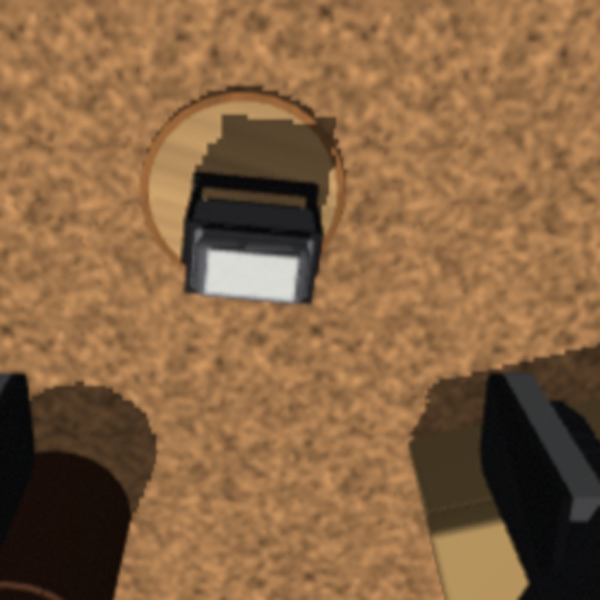

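```bash
python3 - <<'E'
from h import *
im=cv2.imread('pics/w4.png'); p,r=np.load('w4.npy'); C=cam('wrist',{'tcp_pos':p,'eef_rot':r})
m=(im.min(2)>150).astype(np.uint8); m[:170]=0;m[240:]=0
cs=max(cv2.findContours(m,0,2)[0],key=cv2.contourArea)[:,0,:]
W=np.array([atz(C,q,.083)[:2] for q in cs])*1000
print(cv2.minAreaRect(W.astype(np.float32)))
def box(c,yaw,lx,ly,z):
    a=np.radians(yaw);u=np.array([np.cos(a),np.sin(a)]);v=np.array([-u[1],u[0]])
    return np.array([np.r_[np.array(c)+sx*lx/2*u+sy*ly/2*v,z] for sx,sy in((-1,-1),(1,-1),(1,1),(-1,1))])
big=cv2.resize(im[100:350,150:400],None,fx=3,fy=3,interpolation=cv2.INTER_CUBIC)
c=(.5045,.1915);y=-4.5
def dr(P,col,cl=True):
    q=(proj(C,P)-[150,100]+.5)*3
    cv2.polylines(big,[q.round().astype(np.int32)],cl,col,1)
dr(box(c,y,60,36,5) if 0 else box(c,y,.060,.036,.005),(0,255,0));dr(box(c,y,.060,.036,.013),(255,255,0));dr(box(c,y,.052,.030,.071),(0,0,255));dr(box(c,y,.052,.030,.035),(255,0,255))
t=np.linspace(0,6.28,60)
for cc in ((.5075,.190),):
    dr(np.c_[cc[0]+.05*np.cos(t),cc[1]+.05*np.sin(t),t*0+.005],(255,0,0))
cv2.imwrite('pics/fit1.png',big[:560])
# tray in w3
im=cv2.imread('pics/w3.png'); p,r=np.load('w3.npy'); C=cam('wrist',{'tcp_pos':p,'eef_rot':r})
big=cv2.resize(im[80:240,150:350],None,fx=4,fy=4,interpolation=cv2.INTER_CUBIC)
def dr(P,col,cl=True):
    q=(proj(C,P)-[150,80]+.5)*4
    cv2.polylines(big,[q.round().astype(np.int32)],cl,col,1)
c=(.5586,-.1150)
dr(box(c,29.3,.112,.078,.010),(0,0,255));dr(box(c,29.3,.112,.078,.0),(0,255,0));dr(box(c,29.3,.096,.062,.016),(255,0,0))
cv2.imwrite('pics/fit2.png',big)
E
```

```text
((506.24163818359375, 194.0767059326172), (18.9326229095459, 36.0780143737793), 84.42041015625)
```

View pics/fit1.png

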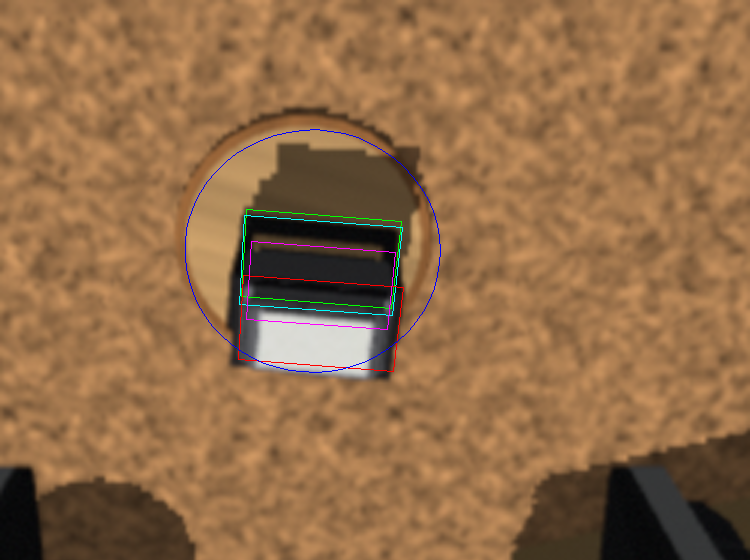

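View pics/fit2.png

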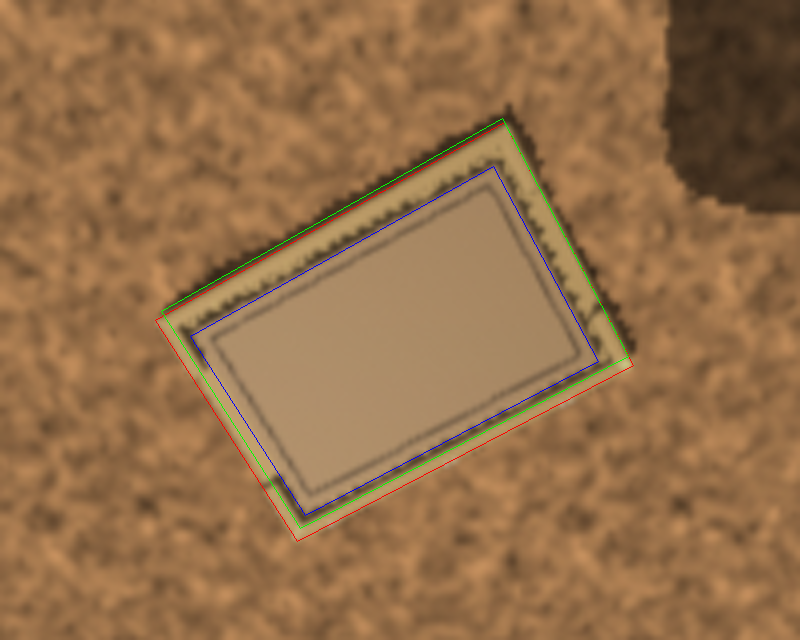

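Tray fit: centre about (0.558,-0.1155), long side at 29.3°. Stamp: about (0.505,0.1915), yaw about -5°. Next I turn the jaws across the handle and look closer.

>>> servo_tool(plan=[{"x": 0,"y": -0.041,"z": 0,"rx": -10.5,"ry": 0,"rz": 0,"hand": -1},{"x": 0,"y": -0.041,"z": 0,"rx": -21,"ry": 0,"rz": 0,"hand": -1},{"x": 0.02,"y": -0.041,"z": 0,"rx": -31.5,"ry": 0,"rz": 0,"hand": -1},{"x": 0.04,"y": -0.041,"z": 0,"rx": -42,"ry": 0,"rz": 0,"hand": -1},{"x": 0.06,"y": -0.041,"z": 0,"rx": -52.5,"ry": 0,"rz": 0,"hand": -1},{"x": 0.07,"y": -0.041,"z": 0,"rx": -63,"ry": 0,"rz": 0,"hand": -1},{"x": 0.08,"y": -0.041,"z": 0,"rx": -73.5,"ry": 0,"rz": 0,"hand": -1},{"x": 0.08,"y": -0.041,"z": 0,"rx": -84,"ry": 0,"rz": 0,"hand": -1}])

```text
clock: 4.6
tcp_pos: [0.5046, 0.1903, 0.1694]
eef_rot: [1.281, 1.161, -1.284]
contact_force: [1.0, -0.1, 0.0]
finger_gap: 0.0854
```

>>> servo_tool(plan=[{"x": 0,"y": 0,"z": 0,"rx": -1,"ry": 0,"rz": 0,"hand": -1},{"x": 0,"y": 0,"z": 0,"rx": -1,"ry": 0,"rz": 0,"hand": -1}])

```text
clock: 4.85
tcp_pos: [0.5051, 0.1908, 0.1705]
eef_rot: [1.276, 1.165, -1.275]
contact_force: [0.7, -0.1, -0.4]
finger_gap: 0.0852
```

```bash
cat >> h.py <<'E'
def box(c,yaw,lx,ly,z):
    a=np.radians(yaw);u=np.array([np.cos(a),np.sin(a)]);v=np.array([-u[1],u[0]])
    return np.array([np.r_[np.array(c)+sx*lx/2*u+sy*ly/2*v,z] for sx,sy in((-1,-1),(1,-1),(1,1),(-1,1))])
def yaws(st):
    M=R.from_rotvec(st['eef_rot']).as_matrix(); return np.degrees(np.arctan2(M[1,2],M[0,2])), M[:,0]
E
python3 - <<'E'
from h import *
st=bot.state(); im=bot.grab_frame('wrist'); cv2.imwrite('pics/w5.png',im)
C=cam('wrist',st); np.save('w5.npy',np.array([st['tcp_pos'],st['eef_rot']]))
print(st['clock'],st['tcp_pos'],yaws(st),st['joint_pos'],np.abs(st['qd']).max())
for t in ['stamp_grip','stamp_foot','coaster']:
    for m in bot.mark_of(t,'wrist')[:1]: print(t,m, atz(C,m['pixel'],{'stamp_grip':.057,'stamp_foot':.005,'coaster':0}[t]))
big=cv2.resize(im,None,fx=1.5,fy=1.5,interpolation=cv2.INTER_CUBIC)
def dr(P,col,cl=True):
    q=(proj(C,P)+.5)*1.5
    cv2.polylines(big,[q.round().astype(np.int32)],cl,col,1)
c=(.5055,.1915);y=-5
dr(box(c,y,.060,.036,.005),(0,255,0));dr(box(c,y,.060,.036,.013),(255,255,0));dr(box(c,y,.052,.030,.071),(0,0,255));dr(box(c,y,.036,.019,.083),(255,0,255))
t=np.linspace(0,6.28,60)
cc=(.5065,.186)
dr(np.c_[cc[0]+.05*np.cos(t),cc[1]+.05*np.sin(t),t*0+.005],(255,0,0))
cv2.imwrite('pics/fit3.png',big)
E
```

```text
4.85 [0.5051 0.1908 0.1705] (np.float64(-95.20273964321113), array([ 0.0003,  0.0002, -1.    ])) [ 0.6512  0.2728 -0.0735  0.0001 -1.2241  0.8288] 0.0020067027280254446
stamp_grip {'pixel': [257.7, 188.7], 'score': 0.75} [0.507  0.1914 0.057 ]
coaster {'pixel': [265.8, 167.4], 'score': 0.95} [0.5073 0.1838 0.    ]
```

View pics/fit3.png

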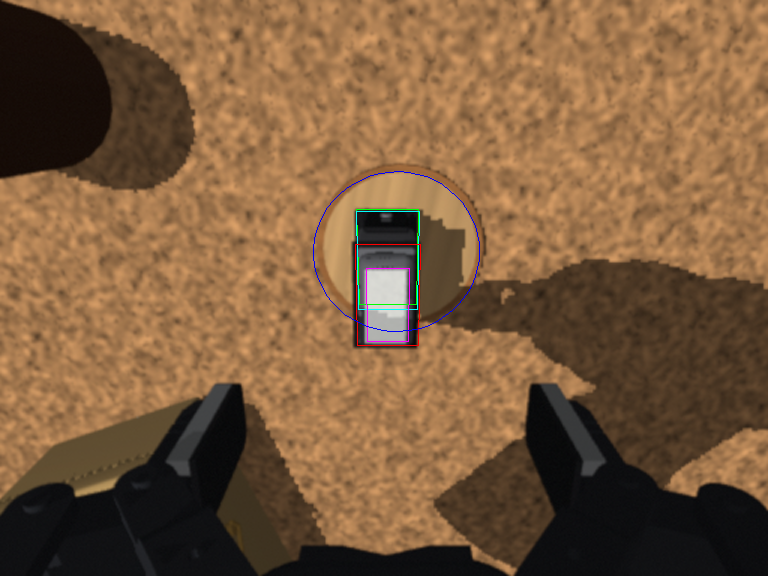

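```bash
python3 - <<'E'
from h import *
p,r=np.load('w5.npy'); C=cam('wrist',{'tcp_pos':p,'eef_rot':r})
print(atz(C,(131,266),.077),atz(C,(70,65),.095),atz(C,(73,70),.095),atz(C,(35,118),0.09))
E
```

```text
[0.4608 0.2918 0.077 ] [0.6031 0.2892 0.095 ] [0.6003 0.2882 0.095 ] [0.5758 0.3213 0.09  ]
```

>>> servo_tool(plan=[{"x": 0.03,"y": 0.0005,"z": -0.0007,"rx": 0,"ry": 0,"rz": 0,"hand": -1},{"x": 0.06,"y": 0.0005,"z": -0.0007,"rx": 0,"ry": 0,"rz": 0,"hand": -1},{"x": 0.085,"y": 0.0005,"z": -0.0007,"rx": 0,"ry": 0,"rz": 0,"hand": -1},{"x": 0.1,"y": 0.0005,"z": -0.0007,"rx": 0,"ry": 0,"rz": 0,"hand": -1},{"x": 0.11,"y": 0.0005,"z": -0.0007,"rx": 0,"ry": 0,"rz": 0,"hand": -1},{"x": 0.1135,"y": 0.0005,"z": -0.0007,"rx": 0,"ry": 0,"rz": 0,"hand": -1},{"x": 0.1135,"y": 0.0005,"z": -0.0007,"rx": 0,"ry": 0,"rz": 0,"hand": -1},{"x": 0.1135,"y": 0.0005,"z": -0.0007,"rx": 0,"ry": 0,"rz": 0,"hand": -1}])

```text
clock: 6.05
tcp_pos: [0.506, 0.192, 0.0575]
eef_rot: [1.274, 1.166, -1.272]
contact_force: [0.6, -0.1, 0.6]
finger_gap: 0.0855
```

>>> servo_tool(plan=[{"x": 0,"y": 0,"z": 0,"rx": 0,"ry": 0,"rz": 0,"hand": 0},{"x": 0,"y": 0,"z": 0,"rx": 0,"ry": 0,"rz": 0,"hand": 0.1},{"x": 0,"y": 0,"z": 0,"rx": 0,"ry": 0,"rz": 0,"hand": 0.3},{"x": 0,"y": 0,"z": 0,"rx": 0,"ry": 0,"rz": 0,"hand": 0.5},{"x": 0,"y": 0,"z": 0,"rx": 0,"ry": 0,"rz": 0,"hand": 1},{"x": 0,"y": 0,"z": 0,"rx": 0,"ry": 0,"rz": 0,"hand": 1},{"x": 0,"y": 0,"z": 0,"rx": 0,"ry": 0,"rz": 0,"hand": 1}], force=60)

```text
clock: 6.92
tcp_pos: [0.5056, 0.1917, 0.0569]
eef_rot: [1.273, 1.167, -1.273]
contact_force: [-1.0, 0.1, 1.5]
finger_gap: 0.0294
```

```bash
python3 - <<'E'
from h import *
st=bot.state(); print(st,yaws(st)); cv2.imwrite('pics/w6.png',bot.grab_frame('wrist'))
cv2.imwrite('pics/s6.png',cv2.resize(bot.grab_frame('side')[150:270,160:340],None,fx=4,fy=4,interpolation=cv2.INTER_CUBIC))
E
```

```text
{'clock': 6.925, 'joint_pos': array([ 0.652 ,  0.3768, -0.2417,  0.    , -0.9521,  0.8315]), 'qd': array([ 0.0003,  0.0007, -0.002 , -0.0006,  0.001 ,  0.0009]), 'tau': array([  0.0079, -40.5031,  19.3463,   4.3121,   0.1169,  -0.0141]), 'tcp_pos': array([0.5056, 0.1917, 0.0569]), 'eef_rot': array([ 1.2733,  1.1666, -1.273 ]), 'contact_force': array([-0.9918,  0.1157,  1.4787]), 'moment': array([-0.0423,  0.1617,  0.007 ]), 'finger_gap': 0.02941968373293519} (np.float64(-94.99801928549631), array([ 0.0001,  0.0001, -1.    ]))
```

View pics/w6.png

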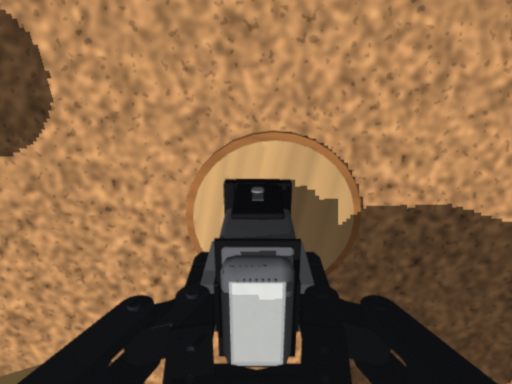

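View pics/s6.png

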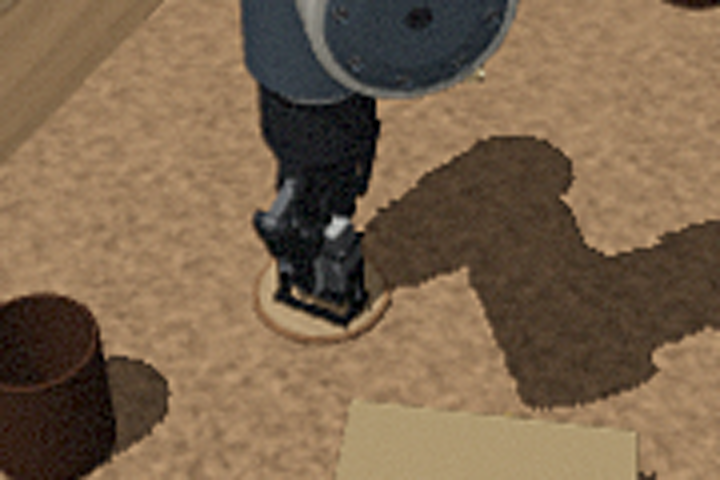

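```bash
python3 - <<'E'
from h import *
st=bot.state(); C=cam('wrist',st); im=cv2.imread('pics/w6.png')
print([atz(C,p,.013) for p in((225,180),(291,180),(258,180))])
M=R.from_rotvec(st['eef_rot']).as_matrix()
for p in((225,180),(291,180)): print((atz(C,p,.013)-st['tcp_pos'])@M)
print('coaster rim', [atz(C,p,.005) for p in ((187,213),(272,132),(360,205))])
pts=[atz(C,p,.005)[:2] for p in ((187,213),(272,132),(360,205),(200,170),(340,160))]
pts=np.array(pts);A=np.c_[2*pts,np.ones(5)];s=np.linalg.lstsq(A,(pts**2).sum(1),rcond=None)[0];print(s[:2],np.sqrt(s[2]+s[:2]@s[:2]))
E
```

```text
[array([0.5379, 0.2072, 0.013 ]), array([0.5349, 0.1723, 0.013 ]), array([0.5364, 0.1898, 0.013 ])]
[ 0.0438  0.0308 -0.0183]
[0.0438 0.0308 0.0167]
coaster rim [array([0.5175, 0.2324, 0.005 ]), array([0.5597, 0.1803, 0.005 ]), array([0.5139, 0.1333, 0.005 ])]
[0.5099 0.1831] 0.04995398462169432
```

>>> servo_tool(plan=[{"x": -0.005,"y": 0,"z": 0,"rx": 0,"ry": 0,"rz": 0,"hand": 1},{"x": -0.02,"y": 0,"z": 0,"rx": 0,"ry": 0,"rz": 0,"hand": 1},{"x": -0.04,"y": 0,"z": 0,"rx": 0,"ry": 0,"rz": 0,"hand": 1},{"x": -0.06,"y": 0,"z": 0,"rx": 0,"ry": 0,"rz": 0,"hand": 1},{"x": -0.073,"y": 0,"z": 0,"rx": 0,"ry": 0,"rz": 0,"hand": 1},{"x": -0.073,"y": 0,"z": 0,"rx": 0,"ry": 0,"rz": 0,"hand": 1},{"x": -0.073,"y": 0,"z": 0,"rx": 0,"ry": 0,"rz": 0,"hand": 1}], force=80)

```text
clock: 7.9
tcp_pos: [0.505, 0.1915, 0.1291]
eef_rot: [1.272, 1.167, -1.275]
contact_force: [-0.2, -0.2, -1.4]
finger_gap: 0.0294
```

```bash
python3 - <<'E'
from h import *
st=bot.state(); cv2.imwrite('pics/w7.png',bot.grab_frame('wrist')); print(st['contact_force'],st['tcp_pos'],st['finger_gap'])
im=bot.grab_frame('scene');C=cam('scene')
cv2.imwrite('pics/s7.png',cv2.resize(im[120:270,60:330],None,fx=2.9,fy=2.9,interpolation=cv2.INTER_CUBIC))
for t in ('dispenser','mug_a'):
  for m in bot.mark_of(t,'scene')[:2]: print(t,m,atz(C,m['pixel'],0))
M=R.from_rotvec(st['eef_rot']).as_matrix()
tgt=np.array([.558,-.1155,.13]); print('shift',(tgt-st['tcp_pos'])@M)
E
```

```text
[-0.1873 -0.1909 -1.414 ] [0.505  0.1915 0.1291] 0.029440389634147062
dispenser {'pixel': [116.5, 217.5], 'score': 0.66} [ 0.6003 -0.3873  0.    ]
mug_a {'pixel': [340.6, 241.2], 'score': 0.9} [0.6148 0.3839 0.    ]
mug_a {'pixel': [146.2, 163.6], 'score': 0.81} [ 0.3647 -0.3383  0.    ]
shift [-0.0009  0.0796  0.3012]
```

View pics/w7.png

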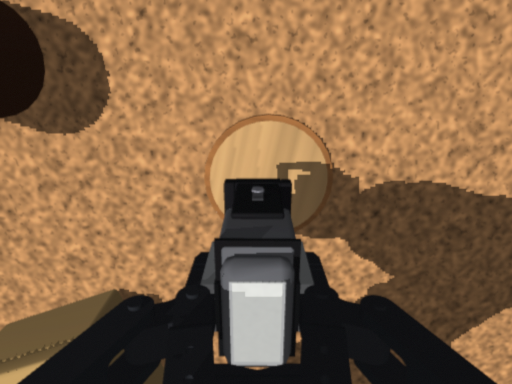

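View pics/s7.png

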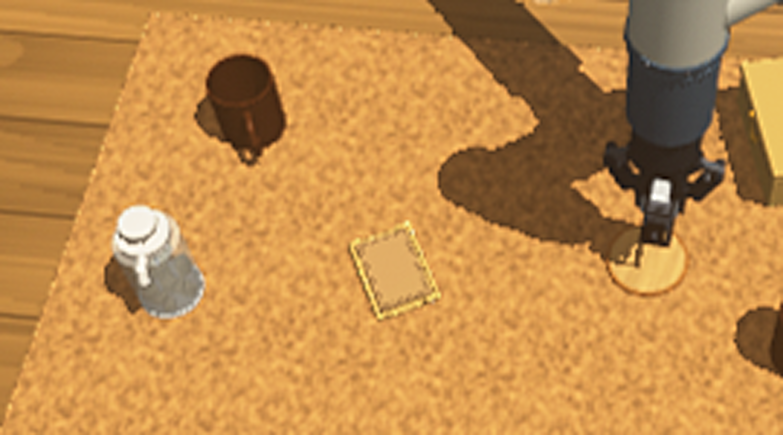

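>>> servo_tool(plan=[{"x": 0,"y": 0.006,"z": 0.025,"rx": -2,"ry": 0,"rz": 0,"hand": 1},{"x": 0,"y": 0.019,"z": 0.07,"rx": -7,"ry": 0,"rz": 0,"hand": 1},{"x": 0,"y": 0.032,"z": 0.12,"rx": -14,"ry": 0,"rz": 0,"hand": 1},{"x": 0,"y": 0.045,"z": 0.17,"rx": -21,"ry": 0,"rz": 0,"hand": 1},{"x": 0,"y": 0.058,"z": 0.22,"rx": -28,"ry": 0,"rz": 0,"hand": 1},{"x": 0,"y": 0.07,"z": 0.265,"rx": -32,"ry": 0,"rz": 0,"hand": 1},{"x": 0,"y": 0.077,"z": 0.29,"rx": -34.3,"ry": 0,"rz": 0,"hand": 1},{"x": 0,"y": 0.0796,"z": 0.3012,"rx": -34.3,"ry": 0,"rz": 0,"hand": 1}])

```text
clock: 9.1
tcp_pos: [0.5584, -0.1167, 0.1292]
eef_rot: [0.826, 1.409, -0.827]
contact_force: [0.1, 0.3, -1.8]
finger_gap: 0.0289
```

>>> servo_tool(plan=[{"x": 0,"y": 0,"z": 0,"rx": 0,"ry": 0,"rz": 0,"hand": 1},{"x": 0,"y": 0,"z": 0,"rx": 0,"ry": 0,"rz": 0,"hand": 1},{"x": 0,"y": 0,"z": 0,"rx": 0,"ry": 0,"rz": 0,"hand": 1}])

```text
clock: 9.48
tcp_pos: [0.5586, -0.1143, 0.1299]
eef_rot: [0.824, 1.409, -0.824]
contact_force: [0.4, 0.1, -1.9]
finger_gap: 0.0291
```

```bash
python3 - <<'E'
from h import *
st=bot.state(); im=bot.grab_frame('wrist'); print(st['clock'],st['contact_force'],st['tcp_pos'],yaws(st))
C=cam('wrist',st); np.save('w8.npy',np.array([st['tcp_pos'],st['eef_rot']])); cv2.imwrite('pics/w8.png',im)
big=cv2.resize(im,None,fx=1.5,fy=1.5,interpolation=cv2.INTER_CUBIC)
def dr(P,col,cl=True):
    q=(proj(C,P)+.5)*1.5
    cv2.polylines(big,[q.round().astype(np.int32)],cl,col,1)
c=(.558,-.1155)
dr(box(c,29.3,.112,.078,.010),(0,0,255));dr(box(c,29.3,.112,.078,.0),(0,255,0));dr(box(c,29.3,.096,.062,.016),(255,0,0))
cv2.imwrite('pics/fit8.png',big)
cv2.imwrite('pics/sd8.png',cv2.resize(bot.grab_frame('side')[90:220,180:360],None,fx=4,fy=4,interpolation=cv2.INTER_CUBIC))
E
```

```text
9.475 [ 0.4107  0.1208 -1.9413] [ 0.5586 -0.1143  0.1299] (np.float64(-60.63440342372665), array([ 0.0001,  0.0002, -1.    ]))
```

View pics/fit8.png

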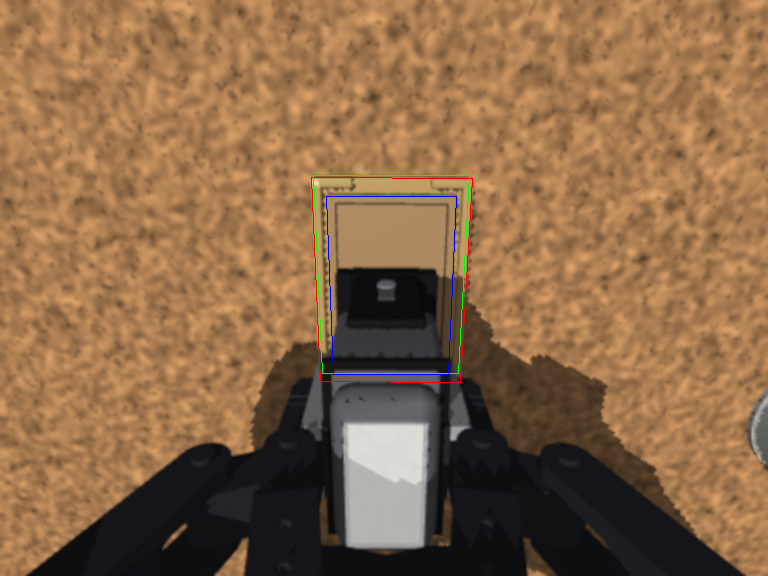

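View pics/sd8.png

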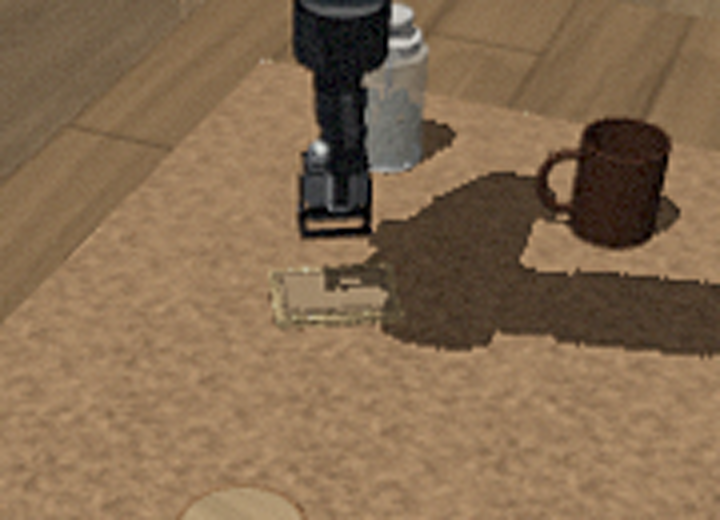

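Held stamp and tray line up: the model outline with centre (0.558,-0.1155) matches the tray edges. Baseline Fz in air is about -1.9 N. Now a small correction, then down to just above the possible card heights.

>>> servo_tool(plan=[{"x": 0.01,"y": -0.0016,"z": 0.0008,"rx": 0,"ry": 0,"rz": 0,"hand": 1},{"x": 0.025,"y": -0.0016,"z": 0.0008,"rx": 0,"ry": 0,"rz": 0,"hand": 1},{"x": 0.04,"y": -0.0016,"z": 0.0008,"rx": 0,"ry": 0,"rz": 0,"hand": 1},{"x": 0.046,"y": -0.0016,"z": 0.0008,"rx": 0,"ry": 0,"rz": 0,"hand": 1},{"x": 0.046,"y": -0.0016,"z": 0.0008,"rx": 0,"ry": 0,"rz": 0,"hand": 1},{"x": 0.046,"y": -0.0016,"z": 0.0008,"rx": 0,"ry": 0,"rz": 0,"hand": 1},{"x": 0.046,"y": -0.0016,"z": 0.0008,"rx": 0,"ry": 0,"rz": 0,"hand": 1}])

```text
clock: 10.45
tcp_pos: [0.558, -0.1168, 0.0843]
eef_rot: [0.825, 1.408, -0.824]
contact_force: [0.4, 0.3, -0.3]
finger_gap: 0.0291
```

```bash
python3 - <<'E'
from h import *
for i in range(4):
    st=bot.state(); im=bot.grab_frame('wrist'); print(st['clock'],st['contact_force'],st['tcp_pos'],yaws(st)[0])
C=cam('wrist',st)
big=cv2.resize(im,None,fx=1.5,fy=1.5,interpolation=cv2.INTER_CUBIC)
cv2.imwrite('pics/w9.png',big)
E
```

```text
10.45 [ 0.3883  0.3173 -0.3114] [ 0.558  -0.1168  0.0843] -60.69689086216645
10.5 [ 0.6454  0.3918 -1.4538] [ 0.5579 -0.1168  0.0843] -60.69966933008335
10.55 [-0.9572  0.1706 -0.8965] [ 0.5578 -0.1168  0.0842] -60.69991285128405
10.6 [-0.1667 -0.1189 -1.8203] [ 0.5578 -0.1168  0.0841] -60.7013500722117
```

View pics/w9.png

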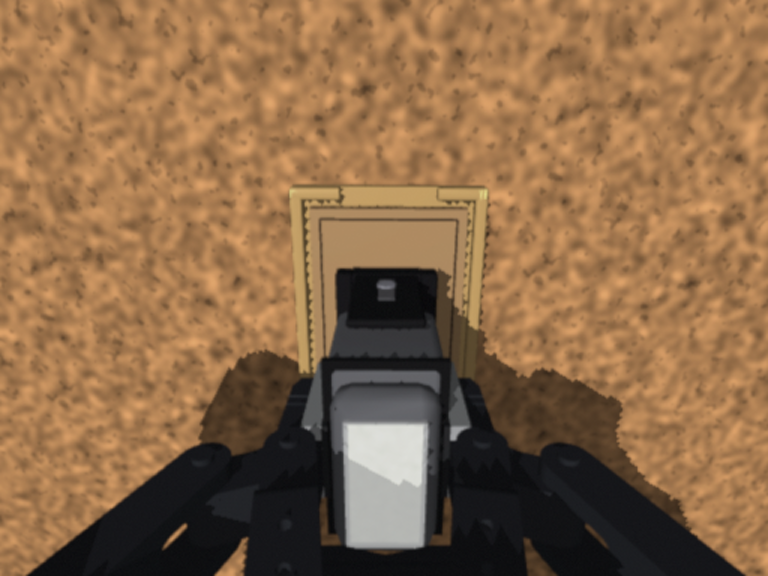

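>>> servo_tool(plan=[{"x": 0.001,"y": 0.0002,"z": -0.001,"rx": 0,"ry": 0,"rz": 0,"hand": 1},{"x": 0.002,"y": 0.0002,"z": -0.001,"rx": 0,"ry": 0,"rz": 0,"hand": 1},{"x": 0.003,"y": 0.0002,"z": -0.001,"rx": 0,"ry": 0,"rz": 0,"hand": 1},{"x": 0.004,"y": 0.0002,"z": -0.001,"rx": 0,"ry": 0,"rz": 0,"hand": 1},{"x": 0.005,"y": 0.0002,"z": -0.001,"rx": 0,"ry": 0,"rz": 0,"hand": 1},{"x": 0.006,"y": 0.0002,"z": -0.001,"rx": 0,"ry": 0,"rz": 0,"hand": 1},{"x": 0.007,"y": 0.0002,"z": -0.001,"rx": 0,"ry": 0,"rz": 0,"hand": 1},{"x": 0.008,"y": 0.0002,"z": -0.001,"rx": 0,"ry": 0,"rz": 0,"hand": 1}])

```text
clock: 11.65
tcp_pos: [0.5573, -0.1158, 0.0757]
eef_rot: [0.825, 1.409, -0.825]
contact_force: [0.9, -0.5, -1.4]
finger_gap: 0.029
```

>>> servo_tool(plan=[{"x": 0.001,"y": 0,"z": 0,"rx": 0,"ry": 0,"rz": 0,"hand": 1},{"x": 0.002,"y": 0,"z": 0,"rx": 0,"ry": 0,"rz": 0,"hand": 1},{"x": 0.003,"y": 0,"z": 0,"rx": 0,"ry": 0,"rz": 0,"hand": 1}])

```text
clock: 12.02
tcp_pos: [0.5573, -0.1158, 0.0727]
eef_rot: [0.825, 1.409, -0.825]
contact_force: [1.1, 0.1, -1.7]
finger_gap: 0.0292
```

>>> servo_tool(plan=[{"x": 0.001,"y": 0,"z": 0,"rx": 0,"ry": 0,"rz": 0,"hand": 1},{"x": 0.002,"y": 0,"z": 0,"rx": 0,"ry": 0,"rz": 0,"hand": 1},{"x": 0.003,"y": 0,"z": 0,"rx": 0,"ry": 0,"rz": 0,"hand": 1}])

```text
clock: 12.4
tcp_pos: [0.5573, -0.1158, 0.0697]
eef_rot: [0.825, 1.409, -0.825]
contact_force: [0.5, 0.1, -1.4]
finger_gap: 0.0294
```

>>> servo_tool(plan=[{"x": 0.001,"y": 0,"z": 0,"rx": 0,"ry": 0,"rz": 0,"hand": 1},{"x": 0.002,"y": 0,"z": 0,"rx": 0,"ry": 0,"rz": 0,"hand": 1},{"x": 0.002,"y": 0,"z": 0,"rx": 0,"ry": 0,"rz": 0,"hand": 1}])

```text
clock: 12.78
tcp_pos: [0.5572, -0.1158, 0.0677]
eef_rot: [0.825, 1.409, -0.825]
contact_force: [0.0, 0.2, -1.8]
finger_gap: 0.0292
```

>>> servo_tool(plan=[{"x": 0.001,"y": 0,"z": 0,"rx": 0,"ry": 0,"rz": 0,"hand": 1},{"x": 0.002,"y": 0,"z": 0,"rx": 0,"ry": 0,"rz": 0,"hand": 1},{"x": 0.002,"y": 0,"z": 0,"rx": 0,"ry": 0,"rz": 0,"hand": 1}])

```text
clock: 13.15
tcp_pos: [0.5572, -0.1158, 0.0657]
eef_rot: [0.825, 1.409, -0.825]
contact_force: [1.3, -0.3, -0.7]
finger_gap: 0.029
```

>>> servo_tool(plan=[{"x": 0.001,"y": 0,"z": 0,"rx": 0,"ry": 0,"rz": 0,"hand": 1},{"x": 0.002,"y": 0,"z": 0,"rx": 0,"ry": 0,"rz": 0,"hand": 1},{"x": 0.002,"y": 0,"z": 0,"rx": 0,"ry": 0,"rz": 0,"hand": 1}])

```text
clock: 13.52
tcp_pos: [0.5573, -0.1159, 0.0638]
eef_rot: [0.825, 1.409, -0.825]
contact_force: [-0.2, -0.1, -0.2]
finger_gap: 0.0288
```

>>> servo_tool(plan=[{"x": 0.001,"y": 0,"z": 0,"rx": 0,"ry": 0,"rz": 0,"hand": 1},{"x": 0.002,"y": 0,"z": 0,"rx": 0,"ry": 0,"rz": 0,"hand": 1},{"x": 0.002,"y": 0,"z": 0,"rx": 0,"ry": 0,"rz": 0,"hand": 1}])

```text
clock: 13.9
tcp_pos: [0.5574, -0.1159, 0.0619]
eef_rot: [0.825, 1.408, -0.825]
contact_force: [-1.3, 0.3, 3.2]
finger_gap: 0.0287
```

>>> servo_tool(plan=[{"x": 0.001,"y": 0,"z": 0,"rx": 0,"ry": 0,"rz": 0,"hand": 1},{"x": 0.002,"y": 0,"z": 0,"rx": 0,"ry": 0,"rz": 0,"hand": 1},{"x": 0.003,"y": 0,"z": 0,"rx": 0,"ry": 0,"rz": 0,"hand": 1},{"x": 0.003,"y": 0,"z": 0,"rx": 0,"ry": 0,"rz": 0,"hand": 1}])

```text
clock: 14.4
tcp_pos: [0.5574, -0.1159, 0.0588]
eef_rot: [0.825, 1.409, -0.825]
contact_force: [-0.5, -0.3, 2.5]
finger_gap: 0.0297
```

```bash
python3 - <<'E'
from h import *
f=[]
for i in range(4):
    st=bot.state(); im=bot.grab_frame('wrist'); f.append(st['contact_force'])
print(np.mean(f,0),st['tcp_pos'],st['clock'],st['moment'])
cv2.imwrite('pics/w10.png',im)
E
```

```text
[-1.0344  0.1549  2.8702] [ 0.5574 -0.1159  0.0589] 14.55 [-0.0217  0.4389  0.0117]
```

View pics/w10.png

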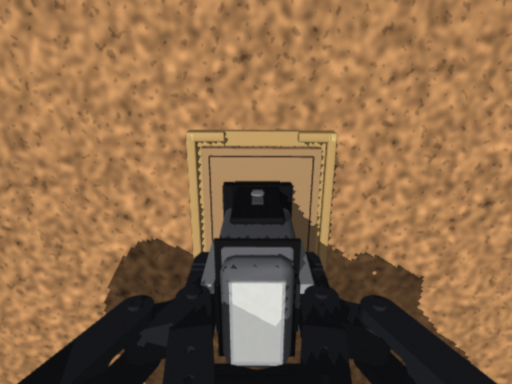

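>>> servo_tool(plan=[{"x": 0.001,"y": 0,"z": 0,"rx": 0,"ry": 0,"rz": 0,"hand": 1},{"x": 0.002,"y": 0,"z": 0,"rx": 0,"ry": 0,"rz": 0,"hand": 1},{"x": 0.003,"y": 0,"z": 0,"rx": 0,"ry": 0,"rz": 0,"hand": 1},{"x": 0.004,"y": 0,"z": 0,"rx": 0,"ry": 0,"rz": 0,"hand": 1},{"x": 0.004,"y": 0,"z": 0,"rx": 0,"ry": 0,"rz": 0,"hand": 1}])

```text
clock: 15.22
tcp_pos: [0.5574, -0.1159, 0.0548]
eef_rot: [0.825, 1.409, -0.825]
contact_force: [-1.1, -0.8, 3.3]
finger_gap: 0.0292
```

>>> servo_tool(plan=[{"x": 0.0005,"y": 0,"z": 0,"rx": 0,"ry": 0,"rz": 0,"hand": 1},{"x": 0.001,"y": 0,"z": 0,"rx": 0,"ry": 0,"rz": 0,"hand": 1},{"x": 0.001,"y": 0,"z": 0,"rx": 0,"ry": 0,"rz": 0,"hand": 1}])

```text
clock: 15.6
tcp_pos: [0.5574, -0.1159, 0.0539]
eef_rot: [0.825, 1.408, -0.825]
contact_force: [-0.8, -0.4, 5.3]
finger_gap: 0.0289
```

>>> servo_tool(plan=[{"x": 0.0003,"y": 0,"z": 0,"rx": 0,"ry": 0,"rz": 0,"hand": 1},{"x": 0.0005,"y": 0,"z": 0,"rx": 0,"ry": 0,"rz": 0,"hand": 1},{"x": 0.0005,"y": 0,"z": 0,"rx": 0,"ry": 0,"rz": 0,"hand": 1}])

```text
clock: 15.98
tcp_pos: [0.5574, -0.1159, 0.0534]
eef_rot: [0.825, 1.408, -0.825]
contact_force: [-1.1, -0.6, 5.4]
finger_gap: 0.0291
```

>>> servo_tool(plan=[{"x": 0.0003,"y": 0,"z": 0,"rx": 0,"ry": 0,"rz": 0,"hand": 1},{"x": 0.0005,"y": 0,"z": 0,"rx": 0,"ry": 0,"rz": 0,"hand": 1},{"x": 0.0005,"y": 0,"z": 0,"rx": 0,"ry": 0,"rz": 0,"hand": 1}])

```text
clock: 16.35
tcp_pos: [0.5574, -0.1159, 0.053]
eef_rot: [0.825, 1.408, -0.825]
contact_force: [-1.5, 0.4, 4.3]
finger_gap: 0.029
```

>>> servo_tool(plan=[{"x": 0.0003,"y": 0,"z": 0,"rx": 0,"ry": 0,"rz": 0,"hand": 1},{"x": 0.0005,"y": 0,"z": 0,"rx": 0,"ry": 0,"rz": 0,"hand": 1},{"x": 0.0005,"y": 0,"z": 0,"rx": 0,"ry": 0,"rz": 0,"hand": 1}])

```text
clock: 16.73
tcp_pos: [0.5574, -0.1159, 0.0525]
eef_rot: [0.825, 1.408, -0.825]
contact_force: [-1.4, -1.2, 5.6]
finger_gap: 0.0289
```

>>> servo_tool(plan=[{"x": 0.0003,"y": 0,"z": 0,"rx": 0,"ry": 0,"rz": 0,"hand": 1},{"x": 0.0005,"y": 0,"z": 0,"rx": 0,"ry": 0,"rz": 0,"hand": 1},{"x": 0.0005,"y": 0,"z": 0,"rx": 0,"ry": 0,"rz": 0,"hand": 1}])

```text
clock: 17.1
tcp_pos: [0.5574, -0.1159, 0.052]
eef_rot: [0.825, 1.408, -0.825]
contact_force: [-1.9, -0.8, 6.8]
finger_gap: 0.029
```

```bash
cat > f.py <<'E'
from h import *
f=[]
for i in range(5):
    st=bot.state(); im=bot.grab_frame('wrist'); f.append(st['contact_force'])
print(np.array(f)[:,2],np.mean(f,0),st['tcp_pos'],st['clock'],st['moment'])
E
python3 f.py
```

```text
[6.8051 6.4018 5.2238 5.6802 5.0258] [-1.5287 -0.6766  5.8274] [ 0.5574 -0.1159  0.052 ] 17.3 [0.0571 0.5925 0.0287]
```

>>> servo_tool(plan=[{"x": 0.0003,"y": 0,"z": 0,"rx": 0,"ry": 0,"rz": 0,"hand": 1},{"x": 0.0005,"y": 0,"z": 0,"rx": 0,"ry": 0,"rz": 0,"hand": 1},{"x": 0.0005,"y": 0,"z": 0,"rx": 0,"ry": 0,"rz": 0,"hand": 1}])

```text
clock: 17.73
tcp_pos: [0.5574, -0.1159, 0.0517]
eef_rot: [0.825, 1.408, -0.825]
contact_force: [-2.0, -0.2, 7.4]
finger_gap: 0.0291
```

```bash
python3 f.py
```

```text
[7.4354 7.4828 7.1077 7.4016 6.7768] [-1.8984 -0.258   7.2409] [ 0.5574 -0.1159  0.0517] 17.925 [0.0297 0.7433 0.0349]
```

>>> servo_tool(plan=[{"x": 0.0003,"y": 0,"z": 0,"rx": 0,"ry": 0,"rz": 0,"hand": 1},{"x": 0.0005,"y": 0,"z": 0,"rx": 0,"ry": 0,"rz": 0,"hand": 1},{"x": 0.0005,"y": 0,"z": 0,"rx": 0,"ry": 0,"rz": 0,"hand": 1}])

```text
clock: 18.35
tcp_pos: [0.5574, -0.1159, 0.0514]
eef_rot: [0.825, 1.408, -0.825]
contact_force: [-2.8, 0.5, 8.9]
finger_gap: 0.0287
```

```bash
python3 f.py
```

```text
[8.8524 8.4542 8.3519 9.369  8.6974] [-2.8413  0.0226  8.745 ] [ 0.5574 -0.1159  0.0515] 18.55 [0.1768 1.0273 0.0621]
```

>>> servo_tool(plan=[{"x": 0.0003,"y": 0,"z": 0,"rx": 0,"ry": 0,"rz": 0,"hand": 1},{"x": 0.0006,"y": 0,"z": 0,"rx": 0,"ry": 0,"rz": 0,"hand": 1},{"x": 0.001,"y": 0,"z": 0,"rx": 0,"ry": 0,"rz": 0,"hand": 1},{"x": 0.001,"y": 0,"z": 0,"rx": 0,"ry": 0,"rz": 0,"hand": 1}])

```text
clock: 19.1
tcp_pos: [0.5574, -0.1159, 0.051]
eef_rot: [0.824, 1.408, -0.824]
contact_force: [-4.2, 1.0, 12.1]
finger_gap: 0.0291
```

```bash
python3 f.py
```

```text
[12.1476 11.5985 12.8057 11.9629 11.8567] [-4.1893  0.7582 12.0743] [ 0.5574 -0.1159  0.051 ] 19.3 [ 0.394   1.548  -0.0117]
```

>>> servo_tool(plan=[{"x": 0.0002,"y": -0.0002,"z": -0.0001,"rx": 0,"ry": 0,"rz": 0,"hand": 1},{"x": 0.0004,"y": -0.0003,"z": -0.0002,"rx": 0,"ry": 0,"rz": 0,"hand": 1},{"x": 0.0006,"y": -0.0004,"z": -0.0003,"rx": 0,"ry": 0,"rz": 0,"hand": 1},{"x": 0.0008,"y": -0.0006,"z": -0.0004,"rx": 0,"ry": 0,"rz": 0,"hand": 1},{"x": 0.0008,"y": -0.0006,"z": -0.0004,"rx": 0,"ry": 0,"rz": 0,"hand": 1}])

```text
clock: 19.98
tcp_pos: [0.5574, -0.1159, 0.0508]
eef_rot: [0.825, 1.407, -0.824]
contact_force: [-3.9, 1.6, 14.0]
finger_gap: 0.0292
```

```bash
python3 f.py
```

```text
[13.9791 14.289  14.2896 14.0705 14.3408] [-3.6643  1.1939 14.1938] [ 0.5574 -0.1159  0.0508] 20.175 [0.4467 1.4399 0.0188]
```

>>> servo_tool(plan=[{"x": 0.0002,"y": -0.0001,"z": -0.0001,"rx": 0,"ry": 0,"rz": 0,"hand": 1},{"x": 0.0004,"y": -0.0002,"z": -0.0001,"rx": 0,"ry": 0,"rz": 0,"hand": 1},{"x": 0.0004,"y": -0.0002,"z": -0.0001,"rx": 0,"ry": 0,"rz": 0,"hand": 1},{"x": 0.0004,"y": -0.0002,"z": -0.0001,"rx": 0,"ry": 0,"rz": 0,"hand": 1},{"x": 0.0004,"y": -0.0002,"z": -0.0001,"rx": 0,"ry": 0,"rz": 0,"hand": 1}])

```text
clock: 20.85
tcp_pos: [0.5574, -0.1159, 0.0506]
eef_rot: [0.825, 1.406, -0.823]
contact_force: [-4.4, 0.9, 14.8]
finger_gap: 0.0294
```

```bash
python3 f.py; python3 - <<'E'
from h import *
st=bot.state();print(yaws(st));im=bot.grab_frame('wrist');cv2.imwrite('pics/w11.png',im);cv2.imwrite('pics/sd11.png',cv2.resize(bot.grab_frame('side')[90:220,180:360],None,fx=4,fy=4,interpolation=cv2.INTER_CUBIC))
E
```

```text
[14.8365 15.6482 15.5089 14.766  15.0656] [-4.1204  1.076  15.165 ] [ 0.5573 -0.1159  0.0506] 21.05 [ 0.5594  1.5092 -0.0533]
(np.float64(-60.659225480774815), array([ 0.0029, -0.0006, -1.    ]))
```

View pics/w11.png

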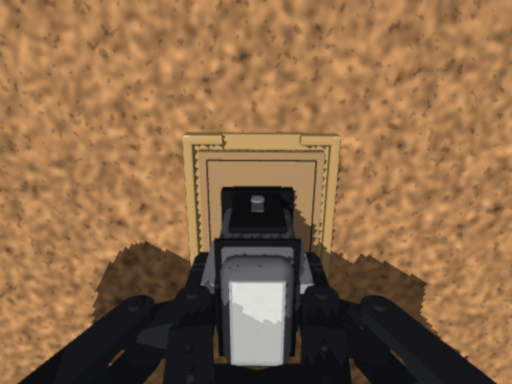

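View pics/sd11.png

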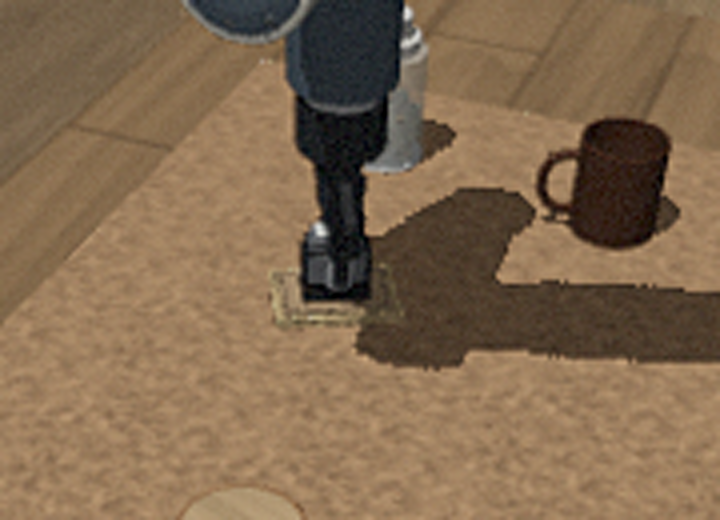

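```bash
python3 - <<'E'
from h import *
st=bot.state();C=cam('wrist',st);M=R.from_rotvec(st['eef_rot']).as_matrix()
im=cv2.imread('pics/w11.png')
f=lambda p,z:(atz(C,p,z)-st['tcp_pos'])@M*1000
print('rim far corners',f((184,135),.010),f((339,135),.010),'foot far top',f((222,187),.0205),f((293,187),.0205))
big=cv2.resize(im[110:310,160:370],None,fx=3,fy=3,interpolation=cv2.INTER_CUBIC)
def dr(P,col,cl=True):
    q=(proj(C,P)+.5-[160,110])*3
    cv2.polylines(big,[q.round().astype(np.int32)],cl,col,1)
c=(.558,-.1155)
dr(box(c,29.3,.112,.078,.010),(0,0,255));dr(box(c,29.3,.112,.078,.0),(0,255,0));dr(box(c,29.3,.096,.062,.0125),(255,0,0));dr(box(st['tcp_pos'][:2],29.3,.06,.036,.0205),(0,255,255))
cv2.imwrite('pics/fit11.png',big)
E
```

```text
rim far corners [ 40.6534  56.2463 -37.9312] [40.803  56.3149 39.1528] foot far top [ 30.1398  32.5437 -18.7815] [30.2074 32.5666 16.0605]
```

View pics/fit11.png

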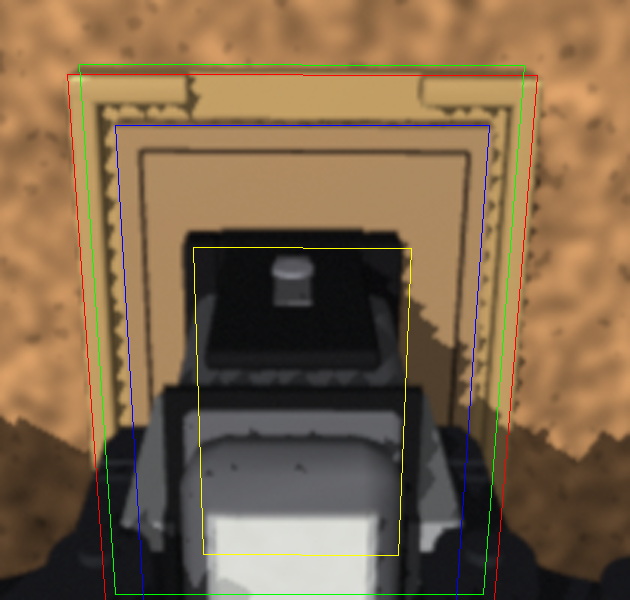

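Pressed at about 16.6 N net (plate about 9.6 N) and held over 1 s. Foot is about 3 mm off centre by the picture, square and upright. Lifting straight off, slowly at first.

>>> servo_tool(plan=[{"x": -0.0008,"y": 0,"z": 0,"rx": 0,"ry": 0,"rz": 0,"hand": 1},{"x": -0.0016,"y": 0,"z": 0,"rx": 0,"ry": 0,"rz": 0,"hand": 1},{"x": -0.0024,"y": 0,"z": 0,"rx": 0,"ry": 0,"rz": 0,"hand": 1},{"x": -0.0032,"y": 0,"z": 0,"rx": 0,"ry": 0,"rz": 0,"hand": 1},{"x": -0.004,"y": 0,"z": 0,"rx": 0,"ry": 0,"rz": 0,"hand": 1},{"x": -0.005,"y": 0,"z": 0,"rx": 0,"ry": 0,"rz": 0,"hand": 1},{"x": -0.007,"y": 0,"z": 0,"rx": 0,"ry": 0,"rz": 0,"hand": 1},{"x": -0.01,"y": 0,"z": 0,"rx": 0,"ry": 0,"rz": 0,"hand": 1}])

```text
clock: 22.2
tcp_pos: [0.5572, -0.1158, 0.059]
eef_rot: [0.825, 1.407, -0.824]
contact_force: [2.0, -0.7, 3.6]
finger_gap: 0.0293
```

>>> servo_tool(plan=[{"x": -0.003,"y": 0,"z": 0,"rx": 0,"ry": 0,"rz": 0,"hand": 1},{"x": -0.007,"y": 0,"z": 0,"rx": 0,"ry": 0,"rz": 0,"hand": 1},{"x": -0.013,"y": 0,"z": 0,"rx": 0,"ry": 0,"rz": 0,"hand": 1},{"x": -0.025,"y": 0,"z": 0,"rx": 0,"ry": 0,"rz": 0,"hand": 1},{"x": -0.045,"y": 0,"z": 0,"rx": 0,"ry": 0,"rz": 0,"hand": 1},{"x": -0.06,"y": 0,"z": 0,"rx": 0,"ry": 0,"rz": 0,"hand": 1},{"x": -0.07,"y": 0,"z": 0,"rx": 0,"ry": 0,"rz": 0,"hand": 1},{"x": -0.07,"y": 0,"z": 0,"rx": 0,"ry": 0,"rz": 0,"hand": 1}])

```text
clock: 23.2
tcp_pos: [0.5567, -0.1158, 0.1293]
eef_rot: [0.825, 1.408, -0.824]
contact_force: [1.0, -0.4, -2.4]
finger_gap: 0.0292
```

```bash
python3 f.py; python3 - <<'E'
from h import *
st=bot.state();im=bot.grab_frame('wrist');cv2.imwrite('pics/w12.png',im);M=R.from_rotvec(st['eef_rot']).as_matrix()
print(yaws(st)); cv2.imwrite('pics/sd12.png',cv2.resize(bot.grab_frame('side')[90:220,180:360],None,fx=4,fy=4,interpolation=cv2.INTER_CUBIC))
print((np.array([.5065,.188,.13])-st['tcp_pos'])@M)
E
```

```text
[-2.3895 -1.2849 -1.7066 -1.8087 -2.0901] [ 0.1142 -0.5867 -1.856 ] [ 0.5558 -0.1157  0.1278] 23.4 [-0.0634 -0.0456  0.0114]
(np.float64(-60.70540761245379), array([-0.0015,  0.0001, -1.    ]))
[-0.0021  0.1055 -0.2891]
```

View pics/w12.png

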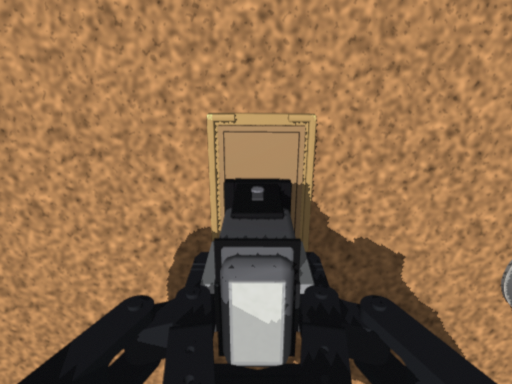

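View pics/sd12.png

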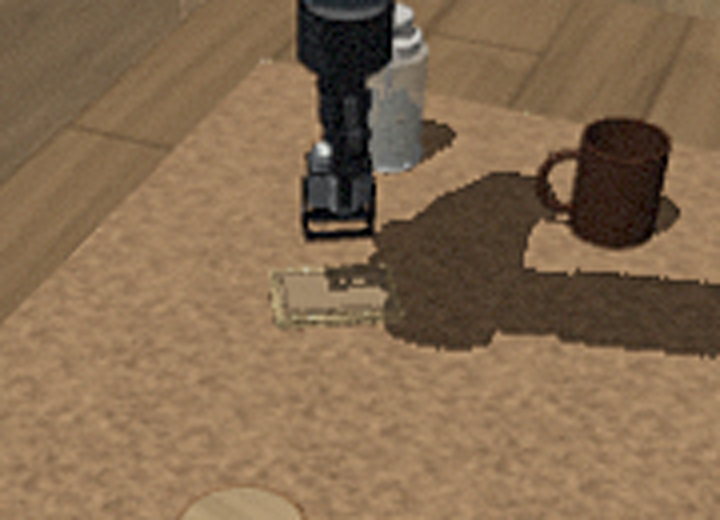

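Lifted off; the foot frame is back at the same place in hand. Returning to the coaster.

>>> servo_tool(plan=[{"x": 0,"y": 0.009,"z": -0.025,"rx": 2,"ry": 0,"rz": 0,"hand": 1},{"x": 0,"y": 0.025,"z": -0.07,"rx": 7,"ry": 0,"rz": 0,"hand": 1},{"x": 0,"y": 0.044,"z": -0.12,"rx": 14,"ry": 0,"rz": 0,"hand": 1},{"x": 0,"y": 0.062,"z": -0.17,"rx": 21,"ry": 0,"rz": 0,"hand": 1},{"x": 0,"y": 0.08,"z": -0.22,"rx": 28,"ry": 0,"rz": 0,"hand": 1},{"x": 0,"y": 0.095,"z": -0.26,"rx": 32,"ry": 0,"rz": 0,"hand": 1},{"x": 0,"y": 0.103,"z": -0.282,"rx": 34.3,"ry": 0,"rz": 0,"hand": 1},{"x": 0,"y": 0.1055,"z": -0.289,"rx": 34.3,"ry": 0,"rz": 0,"hand": 1}])

```text
clock: 24.55
tcp_pos: [0.5066, 0.1891, 0.1284]
eef_rot: [1.271, 1.168, -1.272]
contact_force: [0.3, 0.2, -1.2]
finger_gap: 0.0291
```

>>> servo_tool(plan=[{"x": 0,"y": 0,"z": 0,"rx": 0,"ry": 0,"rz": 0,"hand": 1},{"x": 0,"y": 0,"z": 0,"rx": 0,"ry": 0,"rz": 0,"hand": 1},{"x": 0,"y": 0,"z": 0,"rx": 0,"ry": 0,"rz": 0,"hand": 1},{"x": 0,"y": 0,"z": 0,"rx": 0,"ry": 0,"rz": 0,"hand": 1}])

```text
clock: 25.05
tcp_pos: [0.507, 0.1873, 0.1286]
eef_rot: [1.274, 1.166, -1.274]
contact_force: [0.2, -1.0, -0.7]
finger_gap: 0.0293
```

```bash
python3 f.py; python3 - <<'E'
from h import *
st=bot.state();im=bot.grab_frame('wrist');cv2.imwrite('pics/w13.png',im);M=R.from_rotvec(st['eef_rot']).as_matrix()
print(yaws(st),st['clock'])
print((np.array([.508,.186,.06])-st['tcp_pos'])@M)
im=bot.grab_frame('scene');cv2.imwrite('pics/s13.png',cv2.resize(im[170:250,150:250],None,fx=7,fy=7,interpolation=cv2.INTER_CUBIC))
E
```

```text
[-0.7417 -1.7827 -1.6605 -1.6628 -1.948 ] [ 0.2087 -0.5198 -1.5591] [0.5069 0.1878 0.1286] 25.25 [-0.017   0.0316 -0.0168]
(np.float64(-95.0063688386313), array([ 0.,  0., -1.])) 25.3
[0.0686 0.0012 0.0017]
```

View pics/w13.png

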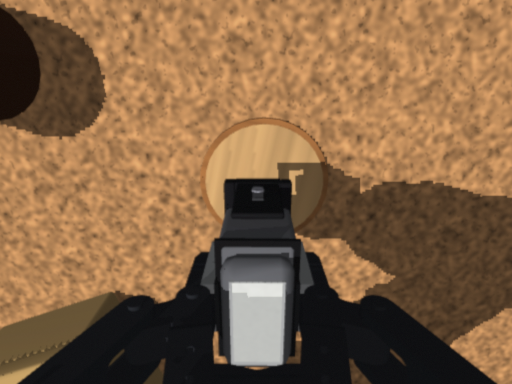

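View pics/s13.png

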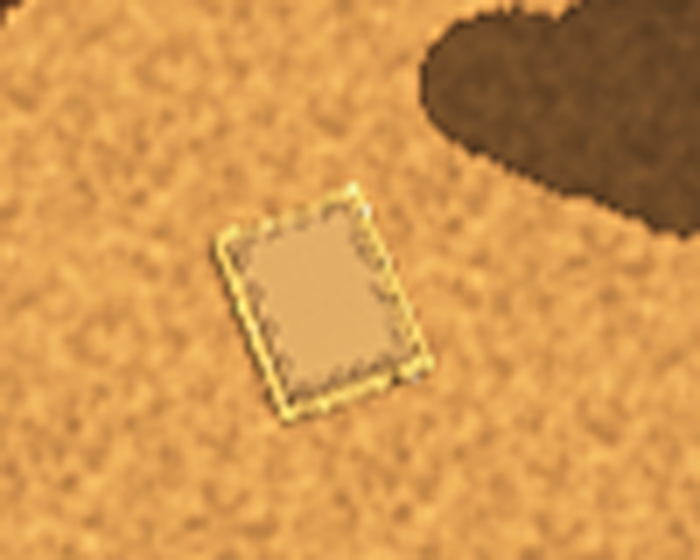

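>>> servo_tool(plan=[{"x": 0.015,"y": 0.0012,"z": 0.0017,"rx": 0,"ry": 0,"rz": 0,"hand": 1},{"x": 0.035,"y": 0.0012,"z": 0.0017,"rx": 0,"ry": 0,"rz": 0,"hand": 1},{"x": 0.053,"y": 0.0012,"z": 0.0017,"rx": 0,"ry": 0,"rz": 0,"hand": 1},{"x": 0.062,"y": 0.0012,"z": 0.0017,"rx": 0,"ry": 0,"rz": 0,"hand": 1},{"x": 0.067,"y": 0.0012,"z": 0.0017,"rx": 0,"ry": 0,"rz": 0,"hand": 1},{"x": 0.067,"y": 0.0012,"z": 0.0017,"rx": 0,"ry": 0,"rz": 0,"hand": 1},{"x": 0.067,"y": 0.0012,"z": 0.0017,"rx": 0,"ry": 0,"rz": 0,"hand": 1}])

```text
clock: 26.28
tcp_pos: [0.5084, 0.1863, 0.0622]
eef_rot: [1.274, 1.166, -1.272]
contact_force: [0.0, -0.4, -1.3]
finger_gap: 0.0288
```

>>> servo_tool(plan=[{"x": 0.0005,"y": 0,"z": 0,"rx": 0,"ry": 0,"rz": 0,"hand": 1},{"x": 0.001,"y": 0,"z": 0,"rx": 0,"ry": 0,"rz": 0,"hand": 1},{"x": 0.0015,"y": 0,"z": 0,"rx": 0,"ry": 0,"rz": 0,"hand": 1},{"x": 0.002,"y": 0,"z": 0,"rx": 0,"ry": 0,"rz": 0,"hand": 1},{"x": 0.002,"y": 0,"z": 0,"rx": 0,"ry": 0,"rz": 0,"hand": 1}])

```text
clock: 26.9
tcp_pos: [0.5079, 0.1861, 0.0595]
eef_rot: [1.273, 1.167, -1.273]
contact_force: [0.3, 0.5, -1.1]
finger_gap: 0.0289
```

```bash
python3 f.py
```

```text
[-1.1423 -1.357  -1.1591 -1.803  -0.7676] [-0.2313  0.3535 -1.2458] [0.508  0.1861 0.0596] 27.1 [0.0487 0.0248 0.0122]
```

>>> servo_tool(plan=[{"x": 0.0005,"y": 0,"z": 0,"rx": 0,"ry": 0,"rz": 0,"hand": 1},{"x": 0.001,"y": 0,"z": 0,"rx": 0,"ry": 0,"rz": 0,"hand": 1},{"x": 0.0015,"y": 0,"z": 0,"rx": 0,"ry": 0,"rz": 0,"hand": 1},{"x": 0.002,"y": 0,"z": 0,"rx": 0,"ry": 0,"rz": 0,"hand": 1},{"x": 0.002,"y": 0,"z": 0,"rx": 0,"ry": 0,"rz": 0,"hand": 1}])

```text
clock: 27.78
tcp_pos: [0.5079, 0.1861, 0.0575]
eef_rot: [1.273, 1.167, -1.273]
contact_force: [-0.2, 0.6, -2.0]
finger_gap: 0.0293
```

```bash
python3 f.py
```

```text
[-1.9725 -1.5738 -1.2374 -2.2435 -1.4908] [-0.0698  0.0269 -1.7036] [0.508  0.1861 0.0576] 27.975 [0.0852 0.0176 0.0076]
```

Not touching yet; continuing in 0.5 mm steps.

>>> servo_tool(plan=[{"x": 0.0005,"y": 0,"z": 0,"rx": 0,"ry": 0,"rz": 0,"hand": 1},{"x": 0.0008,"y": 0,"z": 0,"rx": 0,"ry": 0,"rz": 0,"hand": 1},{"x": 0.0008,"y": 0,"z": 0,"rx": 0,"ry": 0,"rz": 0,"hand": 1}])

```text
clock: 28.4
tcp_pos: [0.508, 0.1861, 0.057]
eef_rot: [1.273, 1.167, -1.273]
contact_force: [-1.4, -0.5, 0.7]
finger_gap: 0.029
```

```bash
python3 f.py
```

```text
[0.6997 1.1115 1.994  1.4307 2.1042] [-0.9886 -0.0802  1.468 ] [0.508  0.1861 0.0569] 28.6 [-0.0666  0.3238  0.0162]
```

>>> servo_tool(plan=[{"x": 0.0003,"y": 0,"z": 0,"rx": 0,"ry": 0,"rz": 0,"hand": 1},{"x": 0.0005,"y": 0,"z": 0,"rx": 0,"ry": 0,"rz": 0,"hand": 1},{"x": 0.0005,"y": 0,"z": 0,"rx": 0,"ry": 0,"rz": 0,"hand": 1}])

```text
clock: 29.02
tcp_pos: [0.508, 0.1861, 0.0563]
eef_rot: [1.273, 1.167, -1.273]
contact_force: [-0.5, -0.7, 2.0]
finger_gap: 0.0289
```

```bash
python3 f.py
```

```text
[2.013  1.6456 0.6804 0.9031 1.5184] [-0.7002 -0.4821  1.3521] [0.508  0.1861 0.0563] 29.225 [-0.1563  0.204   0.0657]
```

Contact felt at TCP z about 0.057, the same as when it stood originally. I back off 0.5 mm and open.

>>> servo_tool(plan=[{"x": -0.0005,"y": 0,"z": 0,"rx": 0,"ry": 0,"rz": 0,"hand": 1},{"x": -0.0005,"y": 0,"z": 0,"rx": 0,"ry": 0,"rz": 0,"hand": 1},{"x": -0.0005,"y": 0,"z": 0,"rx": 0,"ry": 0,"rz": 0,"hand": 0.2},{"x": -0.0005,"y": 0,"z": 0,"rx": 0,"ry": 0,"rz": 0,"hand": -0.1},{"x": -0.0005,"y": 0,"z": 0,"rx": 0,"ry": 0,"rz": 0,"hand": -0.5},{"x": -0.0005,"y": 0,"z": 0,"rx": 0,"ry": 0,"rz": 0,"hand": -1},{"x": -0.0005,"y": 0,"z": 0,"rx": 0,"ry": 0,"rz": 0,"hand": -1},{"x": -0.0005,"y": 0,"z": 0,"rx": 0,"ry": 0,"rz": 0,"hand": -1}], force=20)

```text
clock: 30.28
tcp_pos: [0.508, 0.1861, 0.0568]
eef_rot: [1.273, 1.167, -1.273]
contact_force: [0.2, 1.0, 0.4]
finger_gap: 0.0851
```

>>> servo_tool(plan=[{"x": 0,"y": 0,"z": 0,"rx": 0,"ry": 0,"rz": 0,"hand": -1},{"x": 0,"y": 0,"z": 0,"rx": 0,"ry": 0,"rz": 0,"hand": -1}])

```text
clock: 30.52
tcp_pos: [0.508, 0.1861, 0.0568]
eef_rot: [1.273, 1.167, -1.273]
contact_force: [0.1, 0.2, -0.1]
finger_gap: 0.085
```

```bash
python3 f.py; python3 - <<'E'
from h import *
print(bot.state()['finger_gap']);cv2.imwrite('pics/w14.png',bot.grab_frame('wrist'))
E
```

```text
[-0.1416 -0.6136  0.6522 -0.2493 -1.4468] [-0.0038 -0.3033 -0.3598] [0.508  0.1861 0.0568] 30.725 [ 0.0363  0.0562 -0.0379]
0.08554376631471415
```

View pics/w14.png

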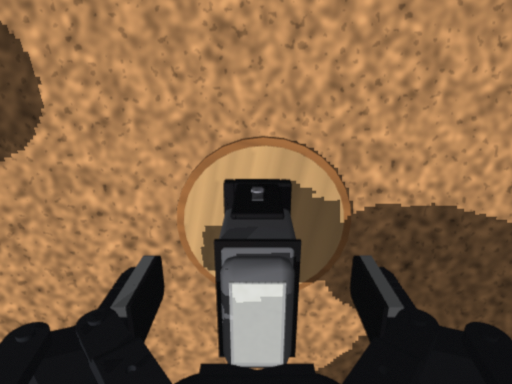

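The stamp stands on the coaster with the fingers open and clear on both sides (jaws at columns 160 and 355, stamp 217–300). Now I raise the tool.

>>> servo_tool(plan=[{"x": -0.01,"y": 0,"z": 0,"rx": 0,"ry": 0,"rz": 0,"hand": -1},{"x": -0.03,"y": 0,"z": 0,"rx": 0,"ry": 0,"rz": 0,"hand": -1},{"x": -0.06,"y": 0,"z": 0,"rx": 0,"ry": 0,"rz": 0,"hand": -1},{"x": -0.1,"y": 0,"z": 0,"rx": 0,"ry": 0,"rz": 0,"hand": -1},{"x": -0.13,"y": 0,"z": 0,"rx": 0,"ry": 0,"rz": 0,"hand": -1},{"x": -0.15,"y": 0,"z": 0,"rx": 0,"ry": 0,"rz": 0,"hand": -1},{"x": -0.15,"y": 0,"z": 0,"rx": 0,"ry": 0,"rz": 0,"hand": -1},{"x": -0.15,"y": 0,"z": 0,"rx": 0,"ry": 0,"rz": 0,"hand": -1}])

```text
clock: 31.82
tcp_pos: [0.5075, 0.1859, 0.2062]
eef_rot: [1.273, 1.167, -1.274]
contact_force: [-0.3, -0.3, -1.1]
finger_gap: 0.0857
```

```bash
python3 - <<'E'
from h import *
st=bot.state();im=bot.grab_frame('wrist');C=cam('wrist',st);print(st['clock'],st['tcp_pos'],st['contact_force'])
big=cv2.resize(im,None,fx=1.5,fy=1.5,interpolation=cv2.INTER_CUBIC)
def dr(P,col,cl=True):
    q=(proj(C,P)+.5)*1.5
    cv2.polylines(big,[q.round().astype(np.int32)],cl,col,1)
c=(.508,.186);y=-5
dr(box(c,y,.060,.036,.013),(255,255,0));dr(box(c,y,.052,.030,.071),(0,0,255))
cc=(.509,.1835);t=np.linspace(0,6.28,60)
dr(np.c_[cc[0]+.05*np.cos(t),cc[1]+.05*np.sin(t),t*0+.005],(255,0,0))
cv2.imwrite('pics/fit15.png',big)
cv2.imwrite('pics/side15.png',bot.grab_frame('side'))
E
```

```text
31.825 [0.5075 0.1859 0.2062] [-0.2974 -0.2542 -1.0584]
```

View pics/fit15.png

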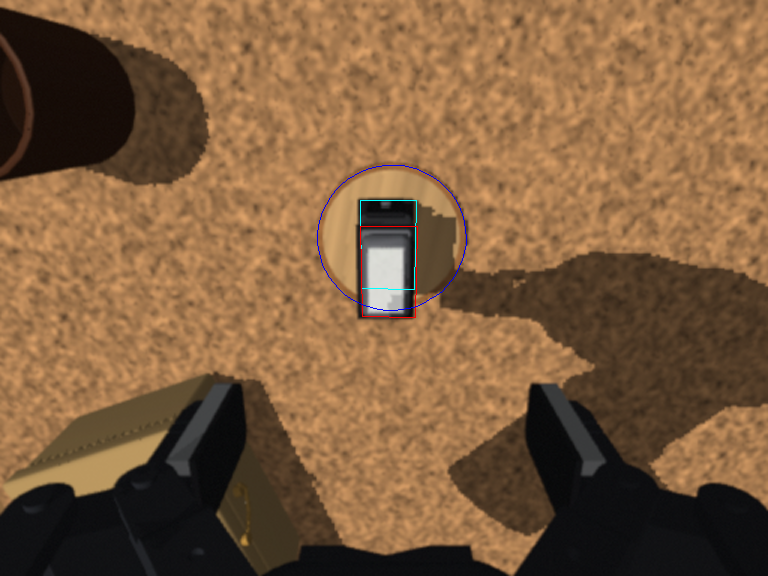

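View pics/side15.png

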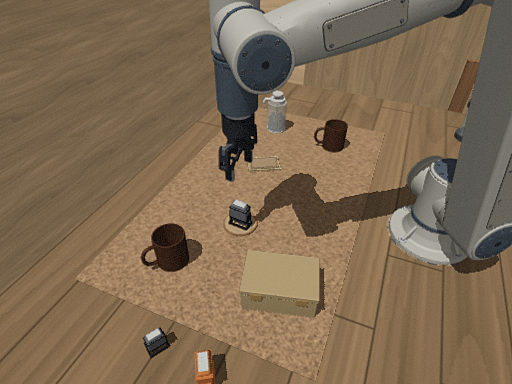

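The stamp stands upright about 3 mm from the coaster's centre, and the bystanders haven't moved. Handing in.

```bash
python3 -c "
from station import bot
print(bot.sign_off())"
```

```text
the job is handed in; nothing more can be done
None
```

I stamped the top card and stood the stamp back on its coaster, then handed the job in at about 32 s. No verdict was reported.

- **Grasp:** I took the larger black stamp across its 30 mm sides. It kept its place in the grip throughout.
- **Press:** The foot met the card at about z = 12.5 mm. I pressed in small steps to about 16.6 N net of the stamp's weight, which puts roughly 9.6 N on the plate. I held that for over 1 s without sliding and lifted straight off.
- **Position on the card:** The last picture before lifting put the foot about 3 mm off the card's middle, square and upright. That is inside the 6 mm limit but not perfectly centred, and the 2 mm calibration error adds to it.
- **Side force:** About 4 N sideways built up during the press. A small shift changed it little, and the stamp did not move.
- **Print:** No print showed on the card in the scene picture taken afterwards, so the force and height readings are the only evidence of it.
- **Return:** The stamp was set down with about 3 N, well short of the plate's 12 mm travel, so it did not print on the coaster. It stands upright about 3 mm from the coaster's centre. The gripper is open and clear, and the mugs, dispenser and box look unmoved.

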